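Hold a stone dental model against the sprung stop of a pinning jig

TASK

Take the stone dental model nearest the pinning jig and set it flat on the narrow raised bed of the jig with its straight heel facing the sprung stop plate, then press it against the plate, heel flush and centred, with a steady 8 N so that the pointers stand between their two marks; never push the plate far past the marks. The technician is about to tighten the lock screw, so keep pressing: the program finishes while the robot is still holding the model there. Leave the other things alone.

Things in the scene. Friction and masses are not known exactly. Their poses are not given: they have to be found in the camera images.
- model: The stone dental model nearest the jig (another near the back wall is no part of the job): white plaster arch of teeth on a solid base, 75 g, loose. 60 (x) x 74 (y) x 28 (z) mm; base sides upright to 12.5 mm, teeth above. Origin: centre of its underside; +x points to the heel. Handy grasp: heel to front, 59 mm (the sides across y slant). It slides easily when pushed.
- heel (a point): Middle of the model's heel, the straight flat upright face 57 mm wide, 29.5 mm (+x) from the model's origin, 6 mm above its underside. To let go of a heel-to-front grasp on the bed, leave the heel 40 mm or more clear of the stop plate, as a finger stands between.
- front (a point): Rounded front of the model's arch, 29 mm (-x) from its origin at y = +3 mm, 6 mm above its underside: push here, e.g. with closed fingers.
- jig: Pinning jig, fixed on the worktop. Origin on the worktop; +x runs along the bed to the stop plate (away from the robot). Grey foot plate x -80..120, y -54..54, 6 mm thick; aluminium bed x -75..55, y -23..23, top 20 mm up. Behind the stop a spring housing x 97..117, 50 mm high, lock screw to 66 mm. Scale rails beside the stop: x 61..97, |y| 44..52, 58 mm high, two black marks across each top.
- bed_top (a point): Point on the bed's top surface above the jig's origin, 20 mm above the worktop; axes as the jig's.
- stop_face (a point): Middle of the stop plate's front face, 35 mm above the worktop (15 mm above the bed), at jig x = 60 mm, y = 0 when free; it moves with the plate. Axes as the jig's: +x is the pressing direction. The upright steel plate is 80 mm wide (y), 12 mm thick, from 23 to 59 mm above the worktop.
- stop (a joint): Travel of the stop plate along jig +x, m: 0 when free, end of travel 0.018. Its spring gives 1 N for each mm, with no preload: 0.008 is 8 N. The black pointers on the plate's top stand at the first mark at 0.005 (5 N) and at the second at 0.011 (11 N). It springs back to 0 when let go.
- pin_tin: Bystander: round pale tin, 65 mm across, 26 mm high, loose on the worktop. Origin: centre of its underside.
- timer: Bystander: round kitchen-type timer, white foot and red dial, 63 mm across, 42 mm high, loose. Origin: centre of its underside.
- bur_block: Bystander: wooden block with burs standing in it, 36 x 70 x 58 mm, loose, left of the jig. Origin: centre of its underside.
There are look-alikes about, which are no part of the job. What is shaped like the model but orange or purple is not meant.

How it is judged:
By the outcome, as a careful person would: the job done as asked, in the order asked, and still so for the second after the job is handed in, while the arm keeps its last pose, push and grip.
It also fails if it takes over 54 s, if anything falls off the work surface, if the arm or the gripper's body presses on something with over 40 N, if the wrist force passes 120 N, or if a joint passes its speed limit or range.

ROBOT

A 6-joint arm with a two-finger parallel gripper is mounted at the origin on a cart in front of the work surface, level with it; the furniture and walls round the work are solid. World frame = base frame: x ahead of the robot, y to its left, z up, the work surface at z = 0. Lengths are in m, angles in degrees, forces in N, time in s.
With the tool pointing down it reaches from about 0.275 to 1 m from the base axis. Payload 8.4 kg.
Tool frame: the origin (TCP) lies at the very end of the fingers, on their centre line; the grasp point (between the pads) lies 19 mm behind it; x points along the fingers, z is the direction in which the jaws open and shut, and the axes are right-handed (so a half turn about x gives the same grasp; the last joint's range is limited). The gripper opens to 85 mm and grips with 20 to 120 N. Pads are 22 mm wide; open, the fingers measure 114 mm over their backs; the gripper's body (76 mm by 85 mm) begins 54 mm behind the grasp point. The pads swing forward as they close: fully open they stand 13 mm farther back than shut.
Start: joints at [74.404, 20.225, 93.587, -0, 66.188, -0.138], TCP at [0.167, 0.602, 0.231] pointing down, gripper open.
Joint ranges: [-150.9, 150.9], [-52.94, 120.26], [3.33, 152.33], [-74.26, 254.26], [0, 154.13], [-172.89, 172.89]. Speed limits (degrees/s): [127.2, 127.2, 159.86, 180, 180, 180].

INTERFACE

Orientations are given as [roll, pitch, yaw] about the fixed x, y, z axes, in that order (R = Rz(yaw) Ry(pitch) Rx(roll)).
In Python, from bench import r gives the robot as it stands. The module is installed in compiled form; this text tells all that it offers.
- The arm moves only by the tool step_arm, never from a script. Its argument "increments" is a list that holds one entry, the list of rows, each a list of 6 numbers: the shift along the tool's x, y, z in mm, then the turn, a rotation vector about the tool's x, y, z in rad. A call has 1 to 12 rows; each row shifts and turns the pose as measured when the row begins, along the tool's axes as they then stand; what a row does not reach is not made up. A row lasts 1/12 s, in which the tool goes at most 41.7 mm and 7.16 degrees, less where a joint would pass 70% of its speed; a pose out of reach is approached as far as the arm can. A call with a gripper value outside its range is refused whole. "hand" is the finger opening in mm, from 0 to 85.4, set as the call begins (left out, the last holds). The fingers move at their own pace and stop on an object; the grip force is fixed at half the most. Time passes only in rows, so rows that do not move let the fingers close. It gives the time, the measured TCP pose, the force and the opening at its end, in the units of the state.
- r.state(): the state, without advancing time (a new reading comes with each control period).
- r.read_camera(name): name is "scene" or "top" or "wrist"; returns (picture, depth): 400x640x3 uint8, red, green, blue; 400x640 float32, m along the optical axis (not along the pixel's ray), 0 where there is no reading.
- r.camera_info(name): a dict with "fx", "fy", "cx", "cy" (pixels), "origin" and "attitude" of the camera in the world; the wrist camera has in their place "mount" (4x4, takes a point from camera to tool coordinates, whose origin is the TCP and whose axes are the tool frame's). Camera axes: x right, y down, z forward; pixel columns grow to the right and rows downward; lengths in m; the calibration is good to about 2 mm. The wrist camera is an equidistant fisheye: a pixel r from the principal point sees the ray r / f radians off the axis. A picture is of the moment at which its call begins: read the wrist's pose just before it. camera_info takes no time and is no camera call.
- r.hand_in(): hands the job in, once; it reports no verdict.
The state is a dict: "clock": time; "qpos": joint angles; "qd": joint speeds; "effort": joint torques, N m; "tcp_pos": TCP position; "tcp_rot": TCP orientation; "force": force on the tool from outside, world axes, zero at the start; "ft_torque": the same for the moment, N m; "width": opening from 0.0 (shut) to 1.0 (fully open).
Only numpy, scipy, OpenCV 4.12 (cv2) and the standard library are available. Lean on these libraries where they do the work, as an engineer would, in place of code of your own. Each camera call takes 0.05 s, during which the arm holds its last target.

## Working session

There is one attempt and no reset: what is moved stays moved. The work goes in short steps, Python scripts to look and compute and a tool call to move; the robot and the scene stay as the last step left them, time stands still between calls to the robot, and variables do not carry over. Pictures are saved under pics/ and viewed, and the job is handed in when it is done.

Besides the shell and the picture viewer there is one more tool, called after "Request:" as name(argument=value, ...) on one line, values as JSON. step_arm: Moves the arm, as the interface text tells. Its arguments: {"type":"object","properties":{"increments":{"type":"array","items":{"type":"array","items":{"type":"array","items":{"type":"number"}}}},"hand":{"type":"number"}},"required":["increments"]}

```bash
mkdir -p pics
python3 - <<'E'
from bench import r
import cv2,numpy as np
print(r.state())
for n in("scene","top","wrist"):
    print(n,r.camera_info(n))
for n in("scene","top"):
    p,d=r.read_camera(n); cv2.imwrite(f"pics/{n}0.png",p[:,:,::-1]); np.savez(f"{n}0.npz",p=p,d=d)
E
```

```text
{'clock': 0.0, 'qpos': array([ 7.44048005e+01,  2.02629627e+01,  9.36286397e+01, -1.93645233e-03,
        6.61859421e+01, -1.37323755e-01]), 'qd': array([-0.00285517, -0.01169484, -0.00165917,  0.00372594, -0.04042178,
        0.04795775]), 'effort': array([ 1.20172001e-03, -6.05250049e+01, -3.42072988e+01,  1.14380728e-04,
        9.16147255e-03,  2.89362629e-05]), 'tcp_pos': array([0.16646568, 0.6019461 , 0.23055973]), 'tcp_rot': array([-178.82935305,   89.92243526, -104.28644569]), 'force': array([-0.63730721,  0.74975214,  0.03371822]), 'ft_torque': array([ 0.01200222,  0.00349627, -0.04471158]), 'width': 1.0001046174556638}
scene {'fx': 379.16050000362213, 'fy': 379.16050000362213, 'cx': 318.62508123931826, 'cy': 199.22212544791873, 'origin': array([-0.12591228, -0.81367707,  0.84697003]), 'attitude': array([-1.29608652e+02, -1.20197709e-01, -4.02604804e+01])}
top {'fx': 431.3077743243254, 'fy': 431.3077743243254, 'cx': 319.6406046763884, 'cy': 197.1182329582225, 'origin': array([ 0.38078719, -0.05780768,  1.5643242 ]), 'attitude': array([-175.52843655,   -0.53982998,  -89.39437317])}
wrist {'fx': 309.70691628693146, 'fy': 309.70691628693146, 'cx': 313.92033852229025, 'cy': 199.44191513439765, 'mount': array([[-1.31119034e-04, -3.11112112e-01,  9.50373209e-01,
        -1.42621181e-01],
       [ 1.01013494e-03, -9.50372774e-01, -3.11111830e-01,
         7.88018877e-02],
       [ 9.99999481e-01,  9.19212506e-04,  4.38877176e-04,
         1.19688800e-04],
       [ 0.00000000e+00,  0.00000000e+00,  0.00000000e+00,
         1.00000000e+00]])}
```

View pics/scene0.png

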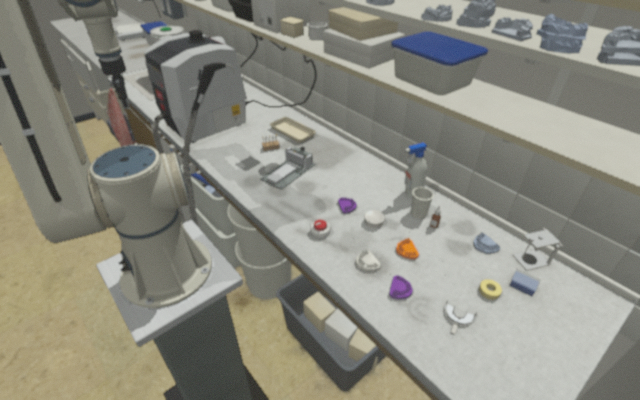

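View pics/top0.png

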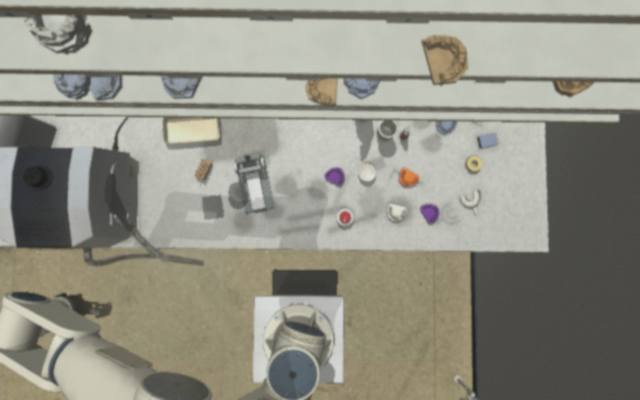

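```bash
cat > h.py <<'E'
import numpy as np,cv2
from scipy.spatial.transform import Rotation as R
from bench import r
def rot(a): return R.from_euler('xyz',a,degrees=True).as_matrix()
def pt(name,u,v,z):
    c=r.camera_info(name); d=rot(c['attitude'])@np.array([(u-c['cx'])/c['fx'],(v-c['cy'])/c['fy'],1])
    o=c['origin']; return o+d*(z-o[2])/d[2]
def proj(name,P):
    c=r.camera_info(name); p=(np.asarray(P)-c['origin'])@rot(c['attitude'])
    return np.stack([c['fx']*p[...,0]/p[...,2]+c['cx'],c['fy']*p[...,1]/p[...,2]+c['cy']],-1)
def wproj(P,tp,tr):
    c=r.camera_info('wrist');M=c['mount'];p=(np.asarray(P)-tp)@rot(tr); p=(p-M[:3,3])@M[:3,:3]
    n=np.linalg.norm(p[...,:2],axis=-1);th=np.arctan2(n,p[...,2]);k=c['fx']*th/n
    return np.stack([k*p[...,0]+c['cx'],k*p[...,1]+c['cy']],-1)
def wpt(u,v,z,tp,tr):
    c=r.camera_info('wrist');M=c['mount'];a=np.array([u-c['cx'],v-c['cy']]);n=np.hypot(*a);th=n/c['fx']
    d=np.array([*(a/n*np.sin(th)),np.cos(th)]);d=rot(tr)@(M[:3,:3]@d);o=tp+rot(tr)@M[:3,3]
    return o+d*(z-o[2])/d[2]
E
python3 - <<'E'
from h import *
for n,u,v in [("top",397,212),("top",446,126),("top",470,198),("top",367,172),("top",345,217),("top",253,154),("top",262,210),("scene",369,260)]: print(n,u,v,pt(n,u,v,0.015).round(3))
t=np.load('top0.npz')['p'];s=np.load('scene0.npz')['p']
cv2.imwrite('pics/c1.png',cv2.resize(t[110:240,190:320],(780,780//1),interpolation=2)[:600,:,::-1])
a=cv2.resize(t[110:240,320:500],(720,520),interpolation=2)
cv2.imwrite('pics/c2.png',a[:,:,::-1])
cv2.imwrite('pics/c3.png',cv2.resize(s[190:340,300:500],(800,600),interpolation=2)[:,:,::-1])
E
```

```text
top 397 212 [ 0.452 -0.35   0.015]
top 446 126 [ 0.768 -0.531  0.015]
top 470 198 [ 0.505 -0.615  0.015]
top 367 172 [ 0.595 -0.242  0.015]
top 345 217 [ 0.431 -0.163  0.015]
top 253 154 [0.656 0.172 0.015]
top 262 210 [0.453 0.135 0.015]
scene 369 260 [ 0.459 -0.351  0.015]
```

View pics/c1.png

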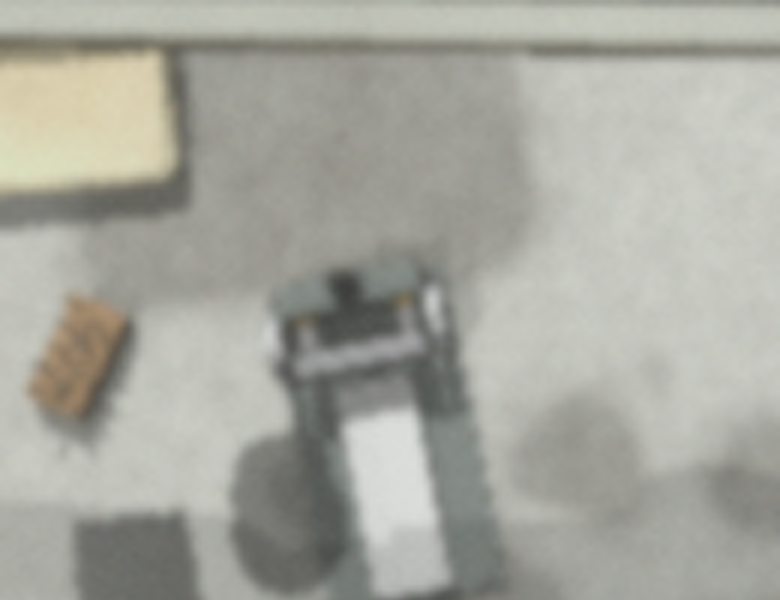

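View pics/c2.png

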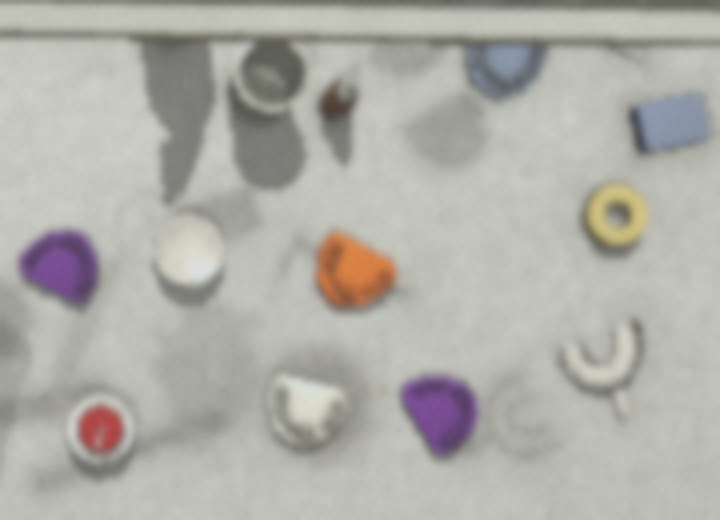

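View pics/c3.png

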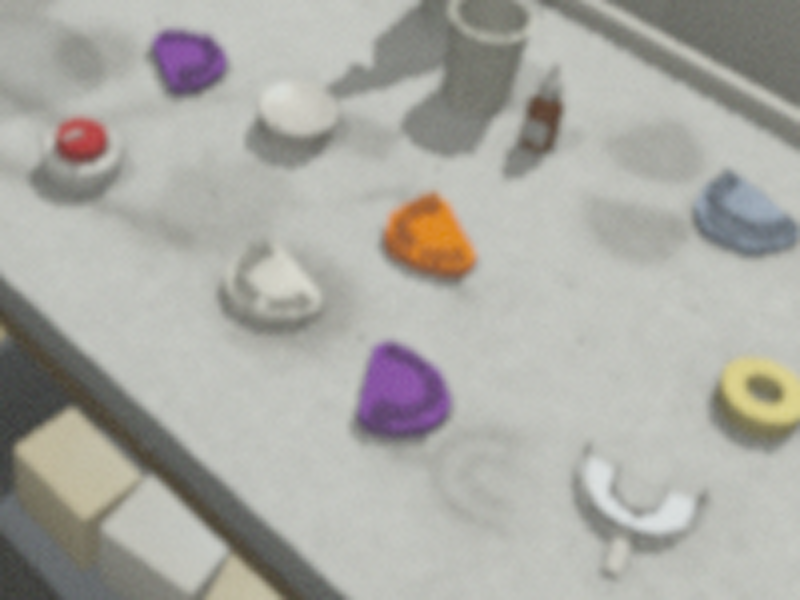

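Run:
```python
from h import *
s=r.state();print(rot(s['tcp_rot']).round(3))
t=np.load('top0.npz')['p']
h=cv2.cvtColor(t,cv2.COLOR_RGB2HSV)
cv2.imwrite('pics/c4.png',cv2.resize(t[190:235,375:420],(600,600),interpolation=2)[:,:,::-1])
```

```text
[[-0.    -0.964  0.267]
 [-0.001  0.267  0.964]
 [-1.    -0.    -0.001]]
```

View pics/c4.png

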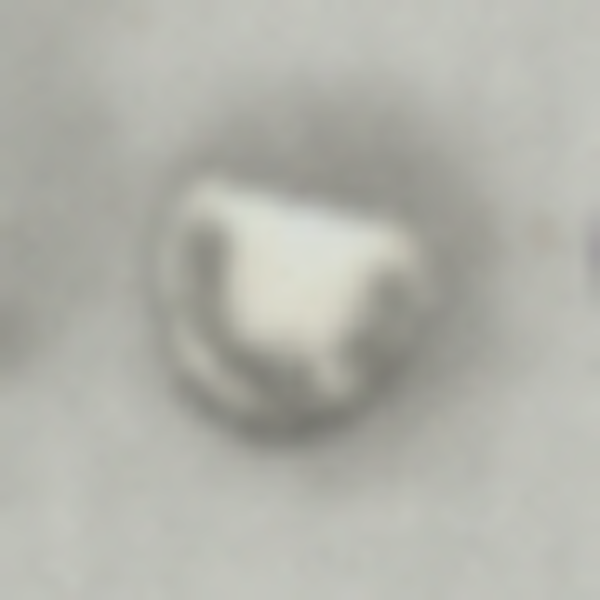

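```bash
cat >> h.py <<'E'
def Rdown(yaw):
    a=np.radians(yaw);z=np.array([np.cos(a),np.sin(a),0]);x=np.array([0,0,-1.]);return np.stack([x,np.cross(z,x),z],1)
def plan(P,yaw,vmax=38,wmax=6.8,n=None):
    s=r.state();A=rot(s['tcp_rot']);B=Rdown(yaw);w=R.from_matrix(A.T@B).as_rotvec();d=(np.array(P)-s['tcp_pos'])*1000
    n=n or int(max(1,np.ceil(np.linalg.norm(d)/vmax),np.ceil(np.degrees(np.linalg.norm(w))/wmax)))
    print('n',n,'dist',d.round(1),'rot',np.degrees(w).round(2),'from',s['tcp_pos'].round(4),'F',s['force'].round(2))
    for i in range(n):
        Ri=A@R.from_rotvec(w*i/n).as_matrix(); print([*(float(v) for v in (Ri.T@d/n).round(1)),*(float(v) for v in (w/n).round(3))],end=',')
    print()
E
python3 - <<'E'
from h import *
plan((.46,.14,.25),10)
E
```

```text
n 15 dist [ 293.5 -462.    19.4] rot [ 6.454e+01 -6.000e-02  4.000e-02] from [0.1665 0.602  0.2306] F [ 0.23 -0.51 -0.41]
[-1.3, -27.1, -24.5, 0.075, -0.0, 0.0],[-1.3, -28.8, -22.4, 0.075, -0.0, 0.0],[-1.3, -30.4, -20.1, 0.075, -0.0, 0.0],[-1.3, -31.9, -17.8, 0.075, -0.0, 0.0],[-1.3, -33.1, -15.4, 0.075, -0.0, 0.0],[-1.3, -34.2, -12.8, 0.075, -0.0, 0.0],[-1.3, -35.0, -10.2, 0.075, -0.0, 0.0],[-1.3, -35.7, -7.6, 0.075, -0.0, 0.0],[-1.3, -36.2, -4.9, 0.075, -0.0, 0.0],[-1.3, -36.4, -2.2, 0.075, -0.0, 0.0],[-1.3, -36.5, 0.6, 0.075, -0.0, 0.0],[-1.3, -36.3, 3.3, 0.075, -0.0, 0.0],[-1.3, -36.0, 6.0, 0.075, -0.0, 0.0],[-1.3, -35.4, 8.7, 0.075, -0.0, 0.0],[-1.3, -34.7, 11.4, 0.075, -0.0, 0.0],
```

Request:
step_arm(increments=[[[-1.3,-27,-24.5,0.075,0,0],[-1.3,-29,-22.5,0.075,0,0],[-1.3,-30.5,-20,0.075,0,0],[-1.3,-32,-18,0.075,0,0],[-1.3,-33,-15.5,0.075,0,0],[-1.3,-34,-13,0.075,0,0],[-1.3,-35,-10,0.075,0,0],[-1.3,-35.5,-7.5,0.075,0,0],[-1.3,-36,-5,0.075,0,0],[-1.3,-36.5,-2,0.075,0,0],[-1.3,-36.5,0.5,0.075,0,0],[-1.3,-36.5,3.5,0.075,0,0]]])

```text
clock: 1.1
tcp_pos: [0.3992, 0.2168, 0.2428]
tcp_rot: [-158.1, 89.7, -136.8]
force: [0.8, 0.5, 0.5]
width: 1.002
```

Request:
step_arm(increments=[[[-1.3,-36,6,0.075,0,0],[-1.3,-35.5,9,0.075,0,0],[-1.3,-35,11,0.075,0,0],[0,0,0,0,0,0],[0,0,0,0,0,0]]])

```text
clock: 1.52
tcp_pos: [0.4589, 0.1104, 0.2469]
tcp_rot: [-125.0, 89.7, -118.0]
force: [-0.5, 0.3, -0.1]
width: 0.995
```

Run:
```python
from h import *
s=r.state();print(s['clock'],s['tcp_pos'],s['tcp_rot'],s['qpos'].round(1))
p,d=r.read_camera('wrist');np.savez('w1.npz',p=p,d=d,tp=s['tcp_pos'],tr=s['tcp_rot']);cv2.imwrite('pics/w1.png',p[:,:,::-1])
```

```text
1.5167 [0.45891402 0.11041082 0.24687205] [-125.00763387   89.67750605 -117.9935228 ] [ 13.5   5.6 110.5  -0.3  64.1   6.6]
```

View pics/w1.png

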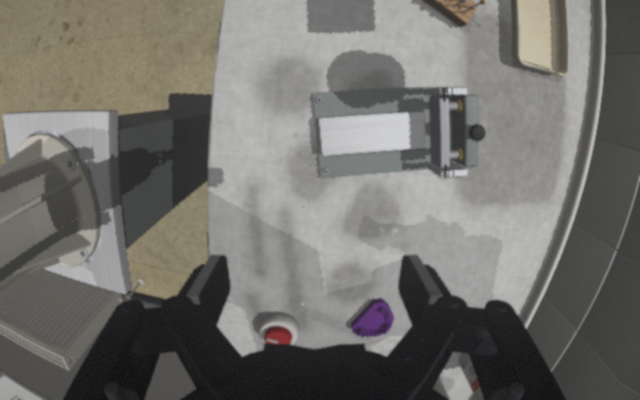

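Run:
```python
from h import *
p=np.load('w1.npz')['p']
cv2.imwrite('pics/w1c.png',cv2.resize(p[80:185,300:495],None,fx=4,fy=4,interpolation=2)[:,:,::-1])
```

```text
(no output)
```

View pics/w1c.png

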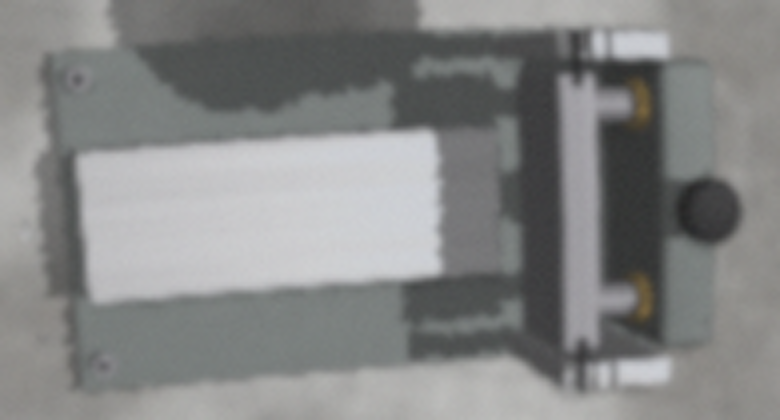

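Run:
```python
from h import *
w=np.load('w1.npz');g=lambda u,v,z:wpt(u/4+300-.4,v/4+80-.4,z,w['tp'],w['tr'])
names=['bedFL','bedFR','bedBL','bedBR','ftL','ftR','plL','plR','plbL','plbR','railL','railR','screw']
px=[(78,154,.02),(92,303,.02),(497,128,.02),(505,272,.02),(50,52,.006),(78,388,.006),(560,75,.059),(568,348,.059),(597,73,.059),(603,348,.059),(668,43,.058),(668,372,.058),(710,210,.066)]
loc=np.array([(-75,23),(-75,-23),(55,23),(55,-23),(-80,54),(-80,-54),(60,40),(60,-40),(72,40),(72,-40),(97,48),(97,-48),(107,0)])/1000
P=np.array([g(*q)[:2] for q in px])
for sel in (range(4),range(8),range(13)):
    a=loc[list(sel)];b=P[list(sel)];ca=a.mean(0);cb=b.mean(0)
    H=(a-ca).T@(b-cb);U,S,V=np.linalg.svd(H);M=V.T@U.T
    yaw=np.degrees(np.arctan2(M[1,0],M[0,0]));o=cb-M@ca
    print(yaw,o,((b-o-a@M.T)*1000).round(1).tolist())
# cross-check in top
for n,q in zip(names,P): print(n,q.round(4),proj('top',[*q,.02]).round(1))
```

```text
12.62257219982339 [0.53625215 0.16375019] [[0.2, -0.2], [0.0, 0.5], [-0.6, -0.6], [0.3, 0.3]]
12.409018119444672 [0.53609321 0.16397987] [[0.3, -0.7], [0.3, -0.0], [-0.6, -0.6], [0.5, 0.3], [-0.2, -0.5], [-1.6, 1.1], [0.3, -0.8], [0.9, 1.2]]
12.448389163204224 [0.53566792 0.16390553] [[0.8, -0.6], [0.7, 0.1], [-0.1, -0.6], [1.0, 0.4], [0.3, -0.3], [-1.2, 1.2], [0.7, -0.7], [1.3, 1.3], [0.2, -0.3], [0.8, 0.4], [-1.0, 0.2], [-1.1, -1.0], [-2.4, 0.1]]
bedFL [0.4582 0.1696] [252.3 208.5]
bedFR [0.4681 0.1254] [264.7 205.8]
bedBL [0.5843 0.1976] [245.3 173.4]
bedBR [0.5953 0.1537] [257.6 170.5]
ftL [0.4462 0.1991] [243.9 211.7]
ftR [0.468  0.0951] [273.2 206. ]
plL [0.5864 0.2152] [240.4 172.8]
plR [0.6042 0.139 ] [261.7 168.1]
plbL [0.5975 0.2182] [239.7 169.7]
plbR [0.6154 0.1408] [261.3 165. ]
railL [0.6191 0.2319] [236.  163.7]
railR [0.6396 0.1369] [262.5 158.4]
screw [0.6378 0.1871] [248.6 158.7]
```

Run:
```python
from h import *
plan((.46,-.42,.22),-12)
```

```text
n 14 dist [   1.2 -530.7  -26.9] rot [19.09 -0.12  0.32] from [0.4588 0.1107 0.2469] F [-0.3  -0.21 -0.82]
[2.1, -37.6, -4.6, 0.024, -0.0, 0.0],[2.1, -37.7, -3.7, 0.024, -0.0, 0.0],[2.1, -37.8, -2.8, 0.024, -0.0, 0.0],[2.1, -37.9, -1.9, 0.024, -0.0, 0.0],[2.1, -37.9, -1.0, 0.024, -0.0, 0.0],[2.0, -37.9, -0.1, 0.024, -0.0, 0.0],[2.0, -37.9, 0.8, 0.024, -0.0, 0.0],[2.0, -37.9, 1.7, 0.024, -0.0, 0.0],[2.0, -37.8, 2.6, 0.024, -0.0, 0.0],[2.0, -37.7, 3.5, 0.024, -0.0, 0.0],[2.0, -37.6, 4.4, 0.024, -0.0, 0.0],[2.0, -37.5, 5.3, 0.024, -0.0, 0.0],[1.9, -37.4, 6.2, 0.024, -0.0, 0.0],[1.9, -37.2, 7.1, 0.024, -0.0, 0.0],
```

Request:
step_arm(increments=[[[2,-37.5,-4.5,0.024,0,0],[2,-37.5,-3.5,0.024,0,0],[2,-38,-3,0.024,0,0],[2,-38,-2,0.024,0,0],[2,-38,-1,0.024,0,0],[2,-38,0,0.024,0,0],[2,-38,1,0.024,0,0],[2,-38,1.5,0.024,0,0],[2,-38,2.5,0.024,0,0],[2,-37.5,3.5,0.024,0,0],[2,-37.5,4.5,0.024,0,0],[2,-37.5,5.5,0.024,0,0]]])

```text
clock: 2.57
tcp_pos: [0.4651, -0.3412, 0.2218]
tcp_rot: [158.2, 89.8, 150.4]
force: [0.9, -0.9, 0.8]
width: 0.998
```

Request:
step_arm(increments=[[[2,-20,6,0.024,0,0],[2,-10,7,0.024,0,0],[0,0,0,0,0,0],[0,0,0,0,0,0]]])

```text
clock: 2.9
tcp_pos: [0.4758, -0.3756, 0.2156]
tcp_rot: [162.0, 89.8, 151.3]
force: [-0.7, 1.3, -0.3]
width: 1.001
```

Run:
```python
from h import *
s=r.state();print(s['clock'],s['tcp_pos'],s['tcp_rot'],s['qpos'].round(1))
p,d=r.read_camera('wrist');np.savez('w2.npz',p=p,d=d,tp=s['tcp_pos'],tr=s['tcp_rot']);cv2.imwrite('pics/w2.png',p[:,:,::-1])
u,v=wproj([.452,-.35,.01],s['tcp_pos'],s['tcp_rot']);print(u,v);u,v=int(u)-70,int(v)-60
u=max(u,0);v=max(v,0);print(u,v)
cv2.imwrite('pics/w2c.png',cv2.resize(p[v:v+120,u:u+150],None,fx=5,fy=5,interpolation=2)[:,:,::-1])
```

```text
2.9 [ 0.47578154 -0.37562432  0.21560518] [161.96743542  89.76945445 151.31681353] [-38.4  19.5  96.7  -0.   64.  -27.7]
288.8589930672438 153.9417166089258
218 93
```

View pics/w2.png

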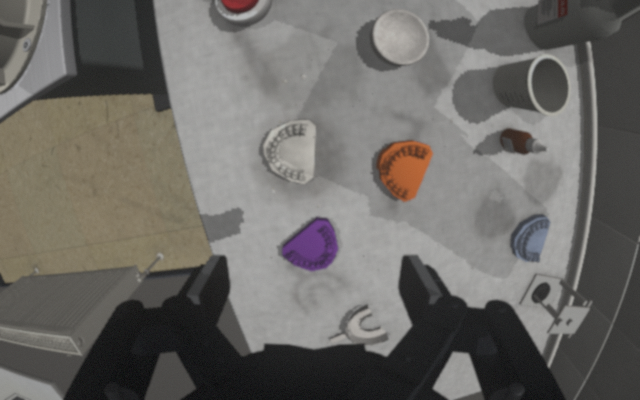

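View pics/w2c.png

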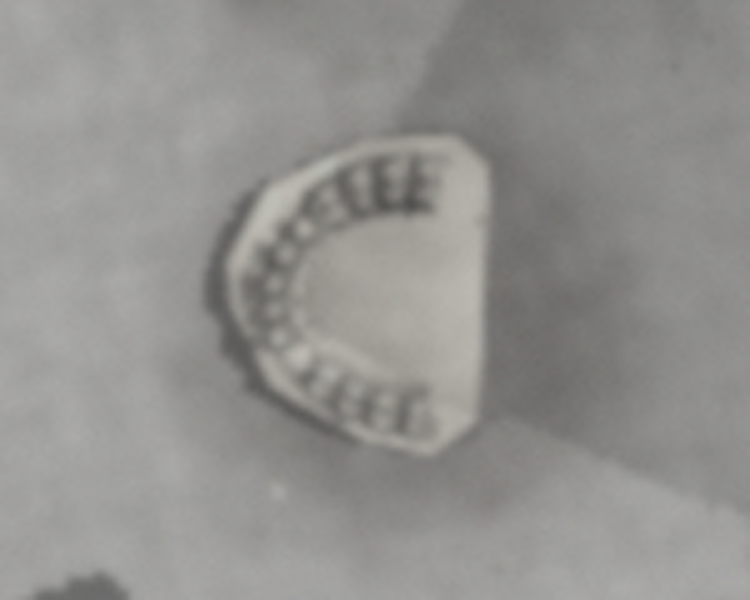

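Run:
```python
from h import *
w=np.load('w2.npz')
g=lambda u,v,z:wpt(u/5+218-.4,v/5+93-.4,z,w['tp'],w['tr'])
for z in(.0125,.02):
    a=g(490,165,z);b=g(479,420,z);f=g(226,275,z);t=g(430,133,z);q=g(430,457,z)
    d=(a-b)[:2];L=np.hypot(*d);n=np.array([d[1],-d[0]])/L;yaw=np.degrees(np.arctan2(n[1],n[0]));e=d/L
    m=((a+b)/2)[:2]
    print(z,'len',L,'yaw',yaw,'heel-front',(m-f[:2])@n,'width',((t-q)[:2])@e,'front y',(f[:2]-m)@e,'mid of width',((t+q)[:2]/2-m)@e,'origin',m-.0295*n)
```

```text
0.0125 len 0.05858040539901055 yaw -12.99994430161619 heel-front 0.058745161638763525 width 0.0745026904657402 front y 0.0024375285127125478 mid of width -0.0013183221315963326 origin [ 0.45252974 -0.34559095]
0.02 len 0.057309952590888454 yaw -12.999944301616207 heel-front 0.05747113570706844 width 0.07288692574594789 front y 0.002384665018123132 mid of width -0.001289731239425375 origin [ 0.45275413 -0.34441229]
```

Run:
```python
from h import *
w=np.load('w2.npz');A=rot(w['tr'])
for x in(0,-.013,.013):
  print(x,[wproj(w['tp']+A@np.array([x,y,z]),w['tp'],w['tr']).round(1).tolist() for y in(-.011,.011) for z in(-.0427,.0427)])
cv2.imwrite('pics/w2f.png',cv2.resize(w['p'][230:350,180:460],None,fx=2.8,fy=2.8,interpolation=2)[:,:,::-1])
```

```text
0 [[234.8, 275.4], [389.7, 275.5], [230.3, 239.6], [394.1, 239.7]]
-0.013 [[229.3, 288.5], [395.0, 288.6], [223.9, 251.0], [400.3, 251.1]]
0.013 [[239.6, 263.8], [385.0, 263.9], [235.9, 229.7], [388.6, 229.8]]
```

View pics/w2f.png

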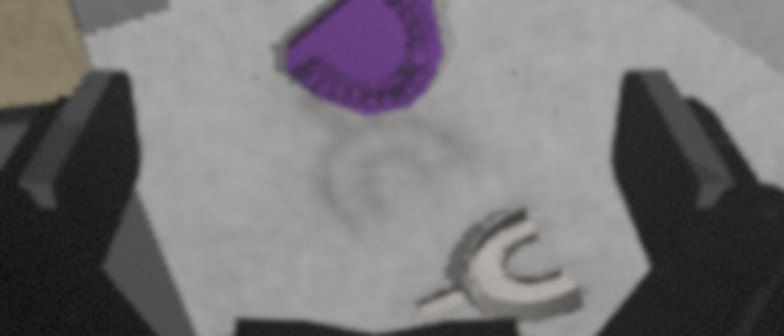

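Run:
```python
from h import *
plan((.4532,-.3427,.06),-13)
```

```text
n 5 dist [ -22.6   32.5 -155.6] rot [ 2.38 -0.22 -0.07] from [ 0.4758 -0.3752  0.2156] F [ 0.15  0.39 -0.51]
[31.2, 5.5, -5.5, 0.008, -0.001, -0.0],[31.1, 5.5, -5.6, 0.008, -0.001, -0.0],[31.1, 5.4, -5.7, 0.008, -0.001, -0.0],[31.1, 5.4, -5.7, 0.008, -0.001, -0.0],[31.1, 5.4, -5.8, 0.008, -0.001, -0.0],
```

Request:
step_arm(increments=[[[31,5.5,-5.5,0.008,-0.001,0],[31,5.5,-5.5,0.008,-0.001,0],[31,5.5,-5.5,0.008,-0.001,0],[31,5.5,-6,0.008,-0.001,0],[31,5.5,-6,0.008,-0.001,0],[0,0,0,0,0,0],[0,0,0,0,0,0]]], hand=85)

```text
clock: 3.53
tcp_pos: [0.4569, -0.3302, 0.0607]
tcp_rot: [2.9, 89.6, -9.2]
force: [-0.0, -0.3, 1.3]
width: 0.992
```

Run:
```python
from h import *
plan((.4532,-.3427,-.003),-13,vmax=20)
```

```text
n 4 dist [ -3.7 -12.5 -63.7] rot [ 0.92  0.41 -0.02] from [ 0.4569 -0.3302  0.0607] F [-0.02 -0.28  1.28]
[15.9, -3.2, -0.4, 0.004, 0.002, -0.0],[15.9, -3.2, -0.3, 0.004, 0.002, -0.0],[15.9, -3.2, -0.3, 0.004, 0.002, -0.0],[15.9, -3.2, -0.2, 0.004, 0.002, -0.0],
```

Request:
step_arm(increments=[[[3,-12.5,-1,0.016,0.007,0],[0,0,0,0,0,0],[0,0,0,0,0,0]]])

```text
clock: 3.78
tcp_pos: [0.4559, -0.3427, 0.062]
tcp_rot: [-19.1, 89.8, -31.9]
force: [0.1, 0.5, 0.6]
width: 0.996
```

Run:
```python
from h import *
plan((.4532,-.3427,-.003),-13,vmax=20)
```

```text
n 4 dist [ -2.7   0.  -65. ] rot [0.17 0.19 0.07] from [ 0.4559 -0.3427  0.062 ] F [0.12 0.52 0.6 ]
[16.3, -0.1, -0.7, 0.001, 0.001, 0.0],[16.3, -0.1, -0.7, 0.001, 0.001, 0.0],[16.3, -0.1, -0.7, 0.001, 0.001, 0.0],[16.3, -0.1, -0.7, 0.001, 0.001, 0.0],
```

Request:
step_arm(increments=[[[16.5,0,-0.7,0.001,0.001,0],[16.5,0,-0.7,0.001,0.001,0],[16,0,-0.7,0,0,0],[10,0,-0.7,0,0,0],[0,0,0,0,0,0],[0,0,0,0,0,0]]])

```text
clock: 4.28
tcp_pos: [0.4609, -0.3491, 0.0108]
tcp_rot: [-25.4, 88.9, -38.4]
force: [0.1, 0.7, 0.5]
width: 0.999
```

Run:
```python
from h import *
plan((.4532,-.3427,-.003),-13,vmax=20)
s=r.state();p,d=r.read_camera('wrist');cv2.imwrite('pics/w3.png',p[:,:,::-1])
```

```text
n 1 dist [ -7.7   6.4 -13.8] rot [-0.    1.04  0.49] from [ 0.4609 -0.3491  0.0108] F [0.06 0.75 0.52]
[13.6, 4.6, -9.2, -0.0, 0.018, 0.009],
```

View pics/w3.png

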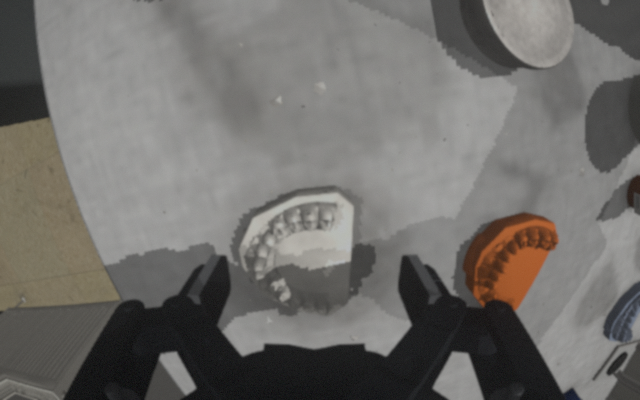

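Request:
step_arm(increments=[[[4,4.5,-9,0,0.018,0.009],[0,0,0,0,0,0],[0,0,0,0,0,0]]])

```text
clock: 4.58
tcp_pos: [0.4537, -0.3431, 0.0088]
tcp_rot: [-1.0, 89.9, -14.0]
force: [0.4, -0.5, 0.3]
width: 0.995
```

Run:
```python
from h import *
plan((.4532,-.3427,-.003),-13,vmax=20)
```

```text
n 1 dist [ -0.5   0.4 -11.8] rot [-0.01  0.08  0.  ] from [ 0.4537 -0.3431  0.0088] F [ 0.44 -0.5   0.33]
[11.8, 0.3, -0.6, -0.0, 0.001, 0.0],
```

Request:
step_arm(increments=[[[6,0,-0.5,0,0.001,0],[6,0,0,0,0,0],[0,0,0,0,0,0],[0,0,0,0,0,0]]])

```text
clock: 4.92
tcp_pos: [0.4536, -0.3432, -0.0035]
tcp_rot: [-22.1, 89.9, -35.1]
force: [-0.7, 1.0, -0.3]
width: 0.998
```

Run:
```python
from h import *
plan((.4532,-.3427,-.003),-13,vmax=20)
s=r.state();p,d=r.read_camera('wrist');cv2.imwrite('pics/w4.png',cv2.resize(p[150:350,180:460],None,fx=2.8,fy=2.8,interpolation=2)[:,:,::-1])
```

```text
n 1 dist [-0.4  0.5  0.5] rot [0.   0.09 0.04] from [ 0.4536 -0.3432 -0.0035] F [-0.66  1.03 -0.25]
[-0.5, 0.4, -0.5, 0.0, 0.002, 0.001],
```

View pics/w4.png

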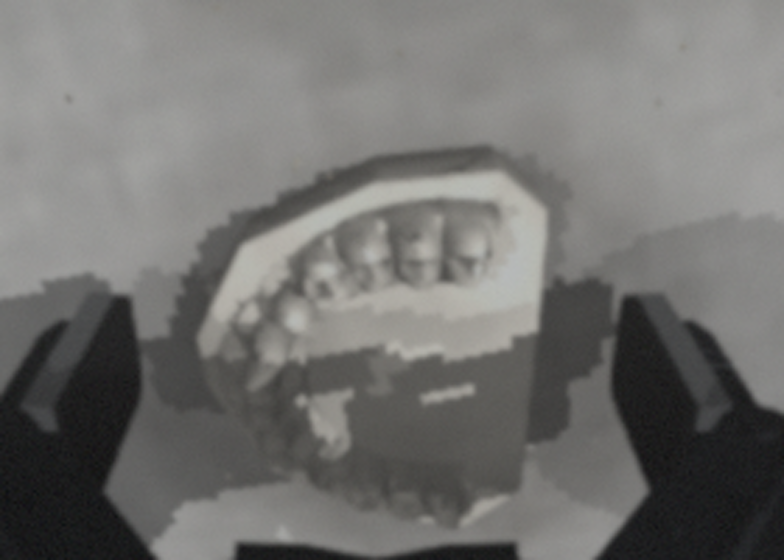

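Request:
step_arm(increments=[[[0,0,0,0,0,0],[0,0,0,0,0,0],[0,0,0,0,0,0],[0,0,0,0,0,0],[0,0,0,0,0,0],[0,0,0,0,0,0],[0,0,0,0,0,0],[0,0,0,0,0,0]]], hand=40)

```text
clock: 5.63
tcp_pos: [0.4541, -0.3434, -0.0026]
tcp_rot: [-17.2, 89.9, -30.2]
force: [-0.2, -0.0, -0.8]
width: 0.658
```

Run:
```python
from h import *
s=r.state();print(s['tcp_pos'],s['width']*85.4,s['force'],rot(s['tcp_rot']).round(3).tolist());p,d=r.read_camera('wrist');np.savez('w5.npz',p=p,tp=s['tcp_pos'],tr=s['tcp_rot']);cv2.imwrite('pics/w5.png',cv2.resize(p[150:350,180:460],None,fx=2.8,fy=2.8,interpolation=2)[:,:,::-1])
```

```text
[ 0.45406294 -0.34336926 -0.00264722] 56.199143082642536 [-0.18121669 -0.0063386  -0.76752204] [[0.002, 0.225, 0.974], [-0.001, 0.974, -0.225], [-1.0, -0.001, 0.002]]
```

View pics/w5.png

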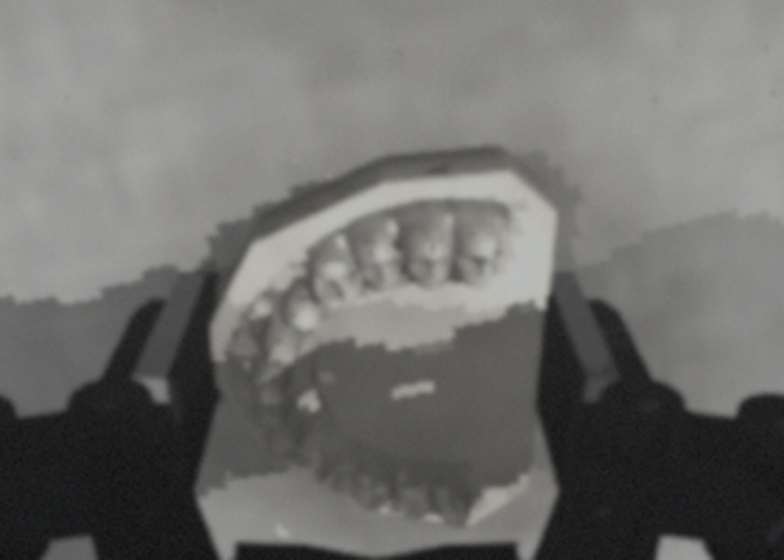

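Request:
step_arm(increments=[[[-15,0,0,0,0,0],[-30,0,0,0,0,0],[-35,0,0,0,0,0],[-20,0,0,0,0,0],[0,0,0,0,0,0],[0,0,0,0,0,0]]])

```text
clock: 6.18
tcp_pos: [0.4521, -0.3421, 0.099]
tcp_rot: [151.8, 89.8, 138.8]
force: [-0.7, 1.1, -1.5]
width: 0.658
```

Run:
```python
from h import *
print(r.state()['width']*85.4);plan((.5237,.1638,.09),12.5,vmax=34)
```

```text
56.21175365987795
n 16 dist [ 71.6 505.9  -9. ] rot [-25.51  -0.14  -0.12] from [ 0.4521 -0.3421  0.099 ] F [-0.74  1.09 -1.53]
[0.6, 31.8, -2.8, -0.028, -0.0, -0.0],[0.6, 31.9, -1.9, -0.028, -0.0, -0.0],[0.6, 31.9, -1.0, -0.028, -0.0, -0.0],[0.6, 31.9, -0.1, -0.028, -0.0, -0.0],[0.6, 31.9, 0.8, -0.028, -0.0, -0.0],[0.6, 31.9, 1.7, -0.028, -0.0, -0.0],[0.6, 31.8, 2.6, -0.028, -0.0, -0.0],[0.6, 31.7, 3.5, -0.028, -0.0, -0.0],[0.6, 31.6, 4.3, -0.028, -0.0, -0.0],[0.6, 31.5, 5.2, -0.028, -0.0, -0.0],[0.6, 31.3, 6.1, -0.028, -0.0, -0.0],[0.6, 31.2, 7.0, -0.028, -0.0, -0.0],[0.6, 31.0, 7.8, -0.028, -0.0, -0.0],[0.6, 30.7, 8.7, -0.028, -0.0, -0.0],[0.6, 30.5, 9.5, -0.028, -0.0, -0.0],[0.6, 30.2, 10.4, -0.028, -0.0, -0.0],
```

Request:
step_arm(increments=[[[0.5,20,-2,-0.02,0,0],[0.5,30,-2,-0.028,0,0],[0.5,32,-1,-0.028,0,0],[0.5,32,0,-0.028,0,0],[0.5,32,1,-0.028,0,0],[0.5,32,2,-0.028,0,0],[0.5,32,2.5,-0.028,0,0],[0.5,32,3.5,-0.028,0,0],[0.5,31.5,4.5,-0.028,0,0],[0.5,31.5,5,-0.028,0,0],[0.5,31.5,6,-0.028,0,0],[0.5,31,7,-0.028,0,0]]])

```text
clock: 7.18
tcp_pos: [0.499, 0.0349, 0.0791]
tcp_rot: [165.7, 89.1, 171.8]
force: [0.0, -0.5, -1.0]
width: 0.656
```

Request:
step_arm(increments=[[[0.5,31,8,-0.028,0,0],[0.5,26,8,-0.028,0,0],[0.5,18,6,-0.02,0,0],[0.5,10,4,-0.01,0,0],[0,0,0,0,0,0],[0,0,0,0,0,0],[0,0,0,0,0,0]]])

```text
clock: 7.77
tcp_pos: [0.5085, 0.1315, 0.0684]
tcp_rot: [167.6, 88.5, 179.3]
force: [0.6, -0.0, -1.5]
width: 0.659
```

Run:
```python
from h import *
print(r.state()['width']*85.4);plan((.5237,.1638,.06),12.5,vmax=34)
s=r.state();p,d=r.read_camera('wrist');np.savez('w6.npz',p=p,tp=s['tcp_pos'],tr=s['tcp_rot']);cv2.imwrite('pics/w6.png',p[:,:,::-1])
```

```text
56.260988920820125
n 2 dist [15.2 32.3 -8.4] rot [-0.82 -1.51 -0.34] from [0.5085 0.1315 0.0684] F [ 0.57 -0.   -1.51]
[4.0, 14.3, 10.8, -0.007, -0.013, -0.003],[4.1, 14.2, 10.9, -0.007, -0.013, -0.003],
```

View pics/w6.png

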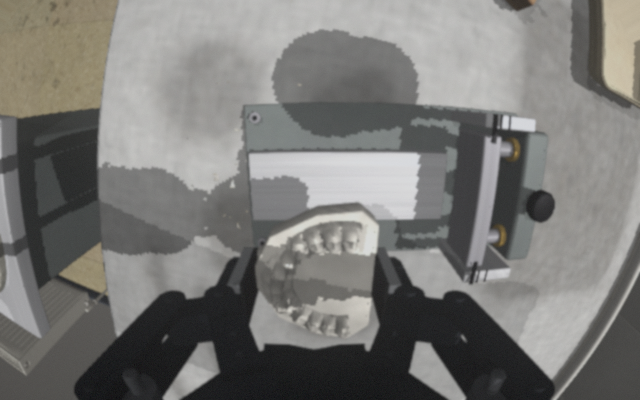

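Request:
step_arm(increments=[[[0,14,11,-0.007,-0.013,-0.003],[0,14,10,-0.007,-0.013,-0.003],[0,4,1,0,0,0],[0,0,0,0,0,0],[0,0,0,0,0,0]]])

```text
clock: 8.23
tcp_pos: [0.5234, 0.1639, 0.0678]
tcp_rot: [-133.8, 89.9, -121.6]
force: [-0.3, -0.5, -0.3]
width: 0.661
```

Run:
```python
from h import *
plan((.5237,.1638,.035),12.5,vmax=34)
s=r.state();p,d=r.read_camera('wrist');np.savez('w7.npz',p=p,tp=s['tcp_pos'],tr=s['tcp_rot']);cv2.imwrite('pics/w7.png',cv2.resize(p[130:350,180:500],None,fx=2.5,fy=2.5,interpolation=2)[:,:,::-1])
```

```text
n 1 dist [  0.3  -0.1 -32.8] rot [-0.36 -0.07  0.07] from [0.5234 0.1639 0.0678] F [-0.32 -0.52 -0.27]
[32.8, -0.1, 0.3, -0.006, -0.001, 0.001],
```

View pics/w7.png

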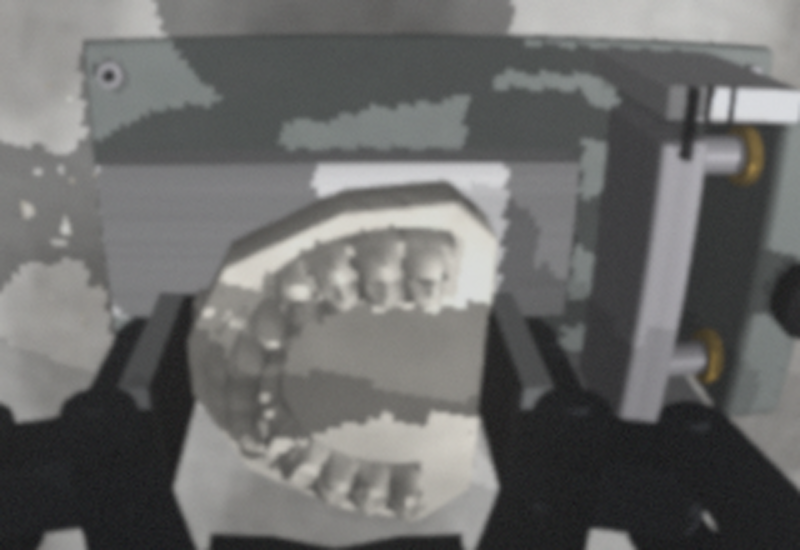

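Run:
```python
from h import *
w=np.load('w7.npz');tp,tr=w['tp'],w['tr']
o=np.array([.536,.164]);a=np.radians(12.5);M=np.array([[np.cos(a),-np.sin(a)],[np.sin(a),np.cos(a)]])
j=lambda u,v,z:(M.T@(wpt(u/2.5+180-.3,v/2.5+130-.3,z,tp,tr)[:2]-o)*1000).round(1)
print('bed edge y23',j(95,163,.02),j(575,163,.02),'foot y54',j(85,42,.006),'plate top corner 60,40',j(664,140,.059), 'x60', j(632,410,.059))
z=tp[2]+.0155
p,q=j(497,232,z),j(476,478,z);print('heel corners',p,q,np.hypot(*(p-q)),'mid',(p+q)/2, 'yaw err',np.degrees(np.arctan2(-(p-q)[0],(p-q)[1])))
print('front',j(190,345,z))
```

```text
bed edge y23 [-75.3  23.2] [52.3 22.5] foot y54 [-80.   53.7] plate top corner 60,40 [59.6 39.9] x60 [ 62.8 -30.2]
heel corners [17.8 29.4] [ 18.4 -28. ] 57.40313580284617 mid [18.1  0.7] yaw err 0.5988887754711611
front [-39.4   6.1]
```

Request:
step_arm(increments=[[[16,-0.5,0,-0.003,0,0],[16,0,0,0,0,0],[8,0,0,0,0,0],[0,0,0,0,0,0],[0,0,0,0,0,0]]])

```text
clock: 8.7
tcp_pos: [0.5232, 0.1611, 0.0275]
tcp_rot: [-129.5, 89.9, -117.3]
force: [1.1, -0.3, -1.3]
width: 0.662
```

Run:
```python
from h import *
plan((.5237,.1633,.018),12.3,vmax=34)
```

```text
n 1 dist [ 0.5  2.2 -9.5] rot [-0.09 -0.07  0.08] from [0.5232 0.1611 0.0275] F [ 1.09 -0.26 -1.31]
[9.5, 2.0, 0.9, -0.001, -0.001, 0.001],
```

Request:
step_arm(increments=[[[3,2,1,0,0,0],[4,0,0,0,0,0],[0,0,0,0,0,0],[0,0,0,0,0,0]]])

```text
clock: 9.03
tcp_pos: [0.5247, 0.1634, 0.0215]
tcp_rot: [-72.6, 89.9, -60.4]
force: [0.7, -0.6, -0.5]
width: 0.66
```

Run:
```python
from h import *
plan((.5237,.1633,.018),12.3,vmax=34)
```

```text
n 1 dist [-1.  -0.1 -3.5] rot [-0.12  0.02  0.08] from [0.5247 0.1634 0.0215] F [ 0.71 -0.6  -0.49]
[3.5, 0.2, -1.0, -0.002, 0.0, 0.001],
```

Request:
step_arm(increments=[[[2.5,0,-1,0,0,0],[1.5,0,0,0,0,0],[0,0,0,0,0,0],[0,0,0,0,0,0]]])

```text
clock: 9.37
tcp_pos: [0.5241, 0.1634, 0.0179]
tcp_rot: [-36.9, 89.9, -24.7]
force: [0.2, -0.3, -1.4]
width: 0.659
```

Run:
```python
from h import *
plan((.5237,.1633,.018),12.3,vmax=34)
```

```text
n 1 dist [-0.4 -0.1  0.1] rot [-0.09  0.1   0.07] from [0.5241 0.1634 0.0179] F [ 0.18 -0.27 -1.36]
[-0.1, -0.0, -0.4, -0.002, 0.002, 0.001],
```

Request:
step_arm(increments=[[[1.2,0,0,0,0,0],[0,0,0,0,0,0],[0,0,0,0,0,0]]])

```text
clock: 9.62
tcp_pos: [0.5243, 0.1635, 0.0172]
tcp_rot: [-29.0, 89.9, -16.8]
force: [0.7, 0.1, -1.4]
width: 0.658
```

Request:
step_arm(increments=[[[1,0,0,0,0,0],[0,0,0,0,0,0],[0,0,0,0,0,0]]])

```text
clock: 9.87
tcp_pos: [0.5246, 0.1635, 0.0173]
tcp_rot: [-25.3, 89.8, -13.1]
force: [0.6, 0.2, -1.1]
width: 0.664
```

Request:
step_arm(increments=[[[0,0,0,0,0,0],[0,0,0,0,0,0],[0,0,0,0,0,0],[0,0,0,0,0,0],[0,0,0,0,0,0]]], hand=78)

```text
clock: 10.28
tcp_pos: [0.5248, 0.1636, 0.017]
tcp_rot: [-20.7, 89.8, -8.5]
force: [0.1, 0.0, 0.2]
width: 0.91
```

Run:
```python
from h import *
s=r.state();print(s['width']*85.4,s['tcp_pos'],s['force']);p,d=r.read_camera('wrist');np.savez('w8.npz',p=p,tp=s['tcp_pos'],tr=s['tcp_rot']);cv2.imwrite('pics/w8.png',cv2.resize(p[130:350,180:500],None,fx=2.5,fy=2.5,interpolation=2)[:,:,::-1])
```

```text
77.67772213930516 [0.52483605 0.16362181 0.01703064] [0.13445008 0.02382141 0.23273518]
```

View pics/w8.png

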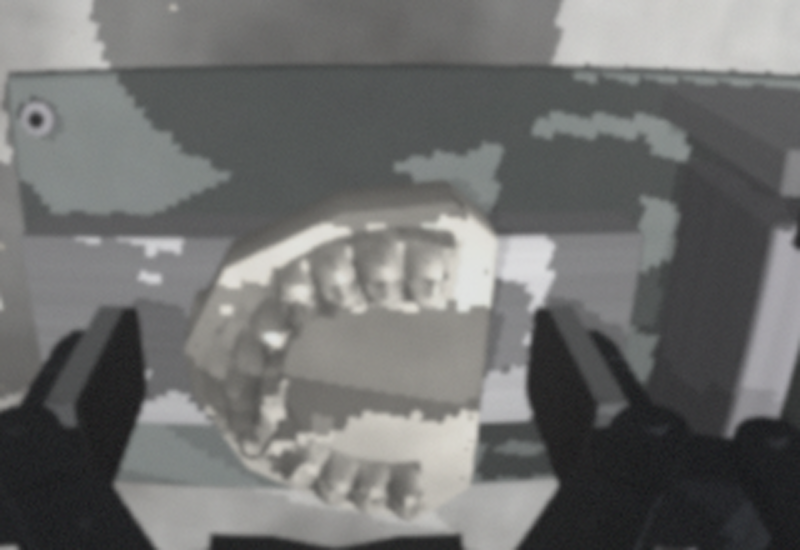

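Request:
step_arm(increments=[[[-10,0,0,0,0,0],[-25,0,0,0,0,0],[-30,0,0,0,0,0],[-10,0,-20,0,0,0],[0,0,-25,0,0,0],[0,0,-10,0,0,0],[0,0,0,0,0,0],[0,0,0,0,0,0]]])

```text
clock: 11.0
tcp_pos: [0.4704, 0.152, 0.0988]
tcp_rot: [-9.5, 89.7, 2.7]
force: [-0.1, -0.5, -0.1]
width: 0.915
```

Request:
step_arm(increments=[[[0,0,0,0,0,0],[0,0,0,0,0,0],[0,0,0,0,0,0],[0,0,0,0,0,0],[0,0,0,0,0,0],[0,0,0,0,0,0],[0,0,0,0,0,0],[0,0,0,0,0,0],[0,0,0,0,0,0]]], hand=0)

```text
clock: 11.75
tcp_pos: [0.4739, 0.1528, 0.0973]
tcp_rot: [-12.4, 89.7, -0.2]
force: [-0.1, -0.9, -0.1]
width: 0.002
```

```bash
cat >> h.py <<'E'
O=np.array([.536,.164]);YAW=12.5;_a=np.radians(YAW);MJ=np.array([[np.cos(_a),-np.sin(_a)],[np.sin(_a),np.cos(_a)]])
def jw(x,y,z): return (*(O+MJ@np.array([x,y])/1000),z)
def tcpj(): 
    p=r.state()['tcp_pos']; return (MJ.T@(p[:2]-O)*1000).round(1),p[2].round(4)
def snap(name,y0=130,y1=350,x0=180,x1=500,f=2.5):
    s=r.state();p,d=r.read_camera('wrist');np.savez(name+'.npz',p=p,d=d,tp=s['tcp_pos'],tr=s['tcp_rot'])
    cv2.imwrite(f'pics/{name}.png',cv2.resize(p[y0:y1,x0:x1],None,fx=f,fy=f,interpolation=2)[:,:,::-1])
E
python3 - <<'E'
from h import *
print(tcpj(),r.state()['width']*85.4)
plan(jw(-66,1.5,.07),12.5)
snap('w9')
E
```

```text
(array([-63. ,   2.5]), np.float64(0.0973)) 0.1860986278438929
n 1 dist [ -2.7  -1.6 -27.3] rot [-0.3   0.28  0.06] from [0.4739 0.1528 0.0973] F [-0.09 -0.89 -0.13]
[27.3, -1.0, -3.1, -0.005, 0.005, 0.001],
```

View pics/w9.png

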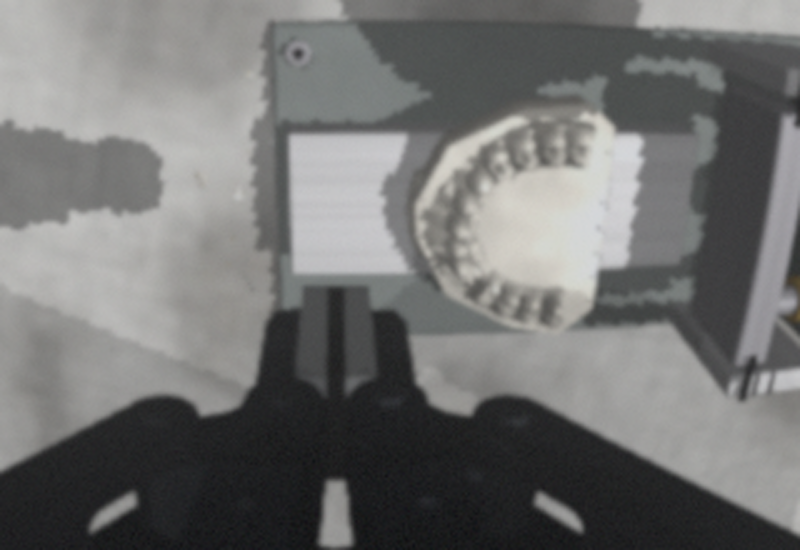

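Run:
```python
from h import *
w=np.load('w9.npz');tp,tr=w['tp'],w['tr']
j=lambda u,v,z:(MJ.T@(wpt(u/2.5+180-.3,v/2.5+130-.3,z,tp,tr)[:2]-O)*1000).round(1)
z=.0325
p,q=j(614,127,z),j(594,308,z);print('heel',p,q,np.hypot(*(p-q)),(p+q)/2,np.degrees(np.arctan2(-(p-q)[0],(p-q)[1])),'front',j(414,215,z),'wid',j(560,98,z),j(560,331,z))
for u,v,z,n in[(290,136,.02,'-75,23'),(294,274,.02,'-75,-23'),(692,131,.02,'55,23'),(788,112,.059,'60,40'),(735,362,.059,'60,-40')]:print(n,j(u,v,z))
A=rot(tr)
for h in(.008,.0143):print(h,[(((wproj(tp+A@np.array([0,y,s*h]),tp,tr)+.3-[180,130])*2.5).round(0)).tolist() for y in(.011,) for s in(-1,1)])
```

```text
heel [19.  27.9] [ 19.6 -30.9] 58.80306114480776 [19.3 -1.5] 0.5846305207051793 front [-39.1   1.5] wid [ 1.7 36.3] [  9.2 -38.7]
-75,23 [-75.   21.9]
-75,-23 [-74.8 -22.9]
55,23 [51.4 23.6]
60,40 [61.3 39.7]
60,-40 [ 59.7 -38.3]
0.008 [[292.0, 276.0], [370.0, 276.0]]
0.0143 [[261.0, 275.0], [401.0, 275.0]]
```

Request:
step_arm(increments=[[[25,-1,1,-0.005,0.005,0],[25,0,0,0,0,0],[10,0,0,0,0,0],[0,0,0,0,0,0],[0,0,0,0,0,0]]])

```text
clock: 12.22
tcp_pos: [0.4769, 0.1525, 0.037]
tcp_rot: [-13.3, 89.8, -0.8]
force: [-0.1, 0.1, -0.3]
width: -0.0
```

Run:
```python
from h import *
print(tcpj())
plan(jw(-59,1.5,.0235),12.5)
```

```text
(array([-60.2,   1.6]), np.float64(0.037))
n 1 dist [  1.2   0.2 -13.5] rot [-0.01  0.17  0.04] from [0.4769 0.1525 0.037 ] F [-0.15  0.06 -0.31]
[13.5, -0.1, 1.2, -0.0, 0.003, 0.001],
```

Request:
step_arm(increments=[[[7,0,1,0,0.003,0],[6,0,0,0,0,0],[0,0,0,0,0,0],[0,0,0,0,0,0]]])

```text
clock: 12.55
tcp_pos: [0.4795, 0.1533, 0.0253]
tcp_rot: [-8.9, 89.8, 3.6]
force: [0.2, -0.4, -0.0]
width: -0.004
```

Run:
```python
from h import *
print(tcpj())
plan(jw(-50,1.5,.0235),12.5)
snap('w10')
```

```text
(array([-57.5,   1.8]), np.float64(0.0253))
n 1 dist [ 7.4  1.4 -1.8] rot [-0.    0.17  0.03] from [0.4795 0.1533 0.0253] F [ 0.19 -0.43 -0.01]
[1.8, -0.3, 7.5, -0.0, 0.003, 0.0],
```

View pics/w10.png

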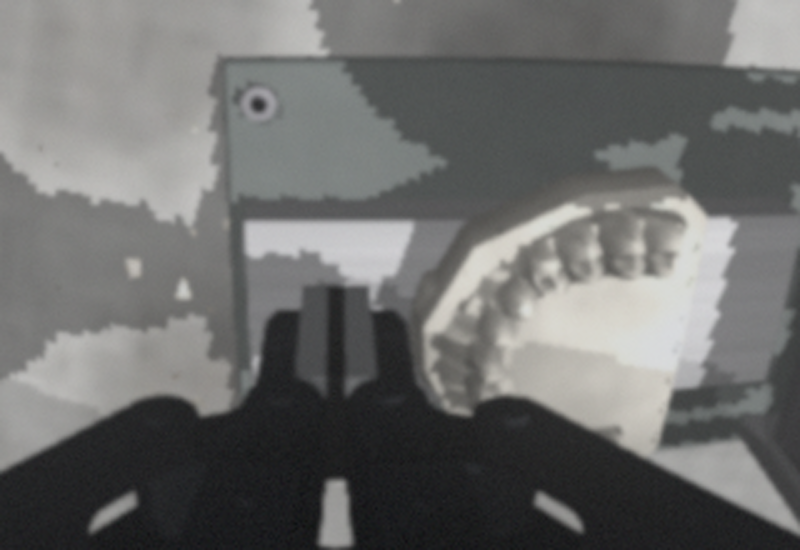

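Request:
step_arm(increments=[[[1.5,0,4,0,0.003,0],[0,0,4,0,0,0],[0,0,4,0,0,0],[0,0,4,0,0,0],[0,0,4,0,0,0],[0,0,3,0,0,0],[0,0,0,0,0,0],[0,0,0,0,0,0]]])

```text
clock: 13.27
tcp_pos: [0.5053, 0.1591, 0.0249]
tcp_rot: [-14.0, 89.9, -1.5]
force: [-1.4, -0.4, 1.4]
width: 0.001
```

Run:
```python
from h import *
print(tcpj())
plan(jw(-30,1.5,.0235),12.5)
snap('w11')
```

```text
(array([-31. ,   1.8]), np.float64(0.0249))
n 1 dist [ 1.1 -0.1 -1.4] rot [-0.01  0.07  0.02] from [0.5053 0.1591 0.0249] F [-1.38 -0.39  1.42]
[1.4, -0.3, 1.0, -0.0, 0.001, 0.0],
```

View pics/w11.png

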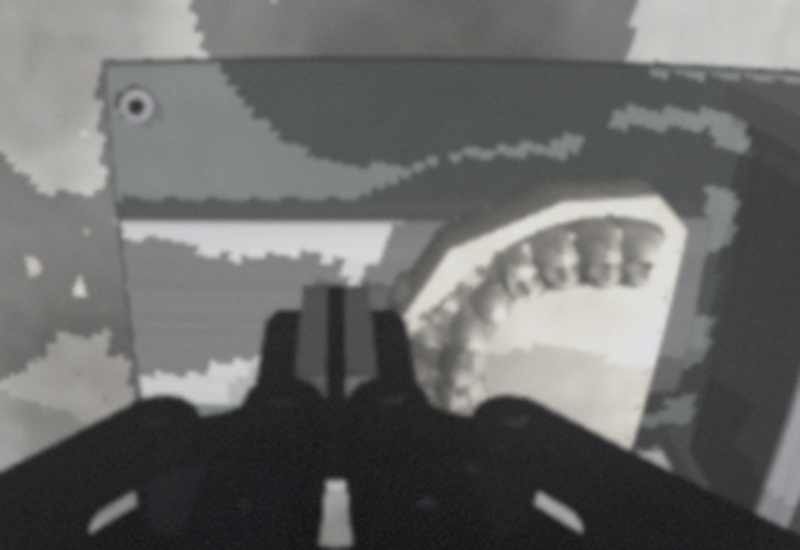

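Run:
```python
from h import *
def J(n):
    w=np.load(n+'.npz');return lambda u,v,z:(MJ.T@(wpt(u/2.5+180-.3,v/2.5+130-.3,z,w['tp'],w['tr'])[:2]-O)*1000).round(1)
for n,a,b,e in(('w10',(705,222),(660,447),[(245,220),(798,216)]),('w11',(685,236),(634,447),[(120,220),(703,220)])):
    j=J(n);p=j(*a,.0325);q=j(*b,.0325);print(n,p,q,np.hypot(*(p-q)),np.degrees(np.arctan2(-(p-q)[0],(p-q)[1])),'bed',[j(*x,.02) for x in e])
    if n=='w11':print(j(640,190,.0325))
```

```text
w10 [18.9 26.5] [ 19.8 -30.8] 57.307067626951564 0.8998597149044054 bed [array([-75.2,  22.9]), array([51.9, 22.4])]
w11 [40.9 23.8] [ 39.  -29.4] 53.23391775926322 -2.045408488887226 bed [array([-75.4,  22.9]), array([51.5, 22.3])]
[29.2 33.8]
```

Request:
step_arm(increments=[[[0,0,-10,0,0,0],[-5,0,-12,0,0,0],[-30,0,-5,0,0,0],[-35,0,0,0,0,0],[-20,-12,0,0,0,0],[0,-10,0,0,0,0],[0,0,0,0,0,0],[0,0,0,0,0,0]]])

```text
clock: 13.98
tcp_pos: [0.4727, 0.1285, 0.1171]
tcp_rot: [-169.7, 89.7, -157.2]
force: [-0.1, -0.3, -0.6]
width: 0.001
```

Run:
```python
from h import *
print(tcpj())
snap('w12')
```

```text
(array([-69.5, -21. ]), np.float64(0.1171))
```

View pics/w12.png

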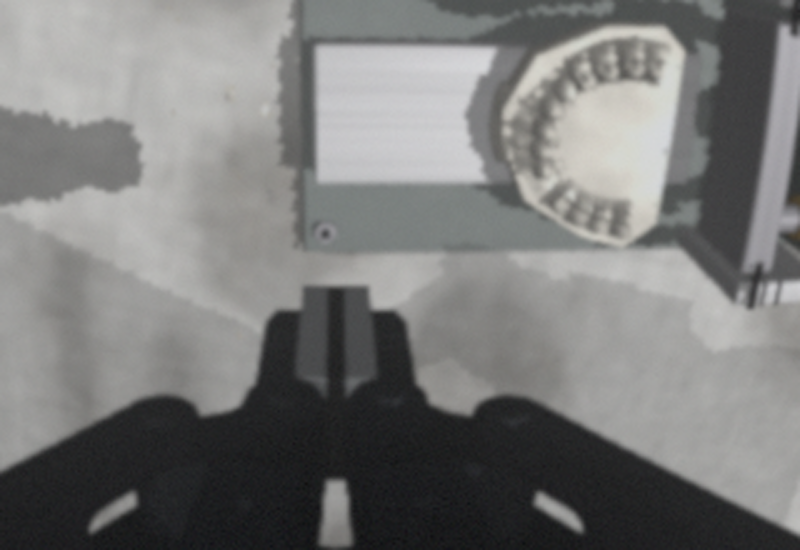

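Run:
```python
from h import *
w=np.load('w12.npz');cv2.imwrite('pics/w12b.png',cv2.resize(w['p'][130:235,360:500],None,fx=5.6,fy=5.6,interpolation=2)[:,:,::-1])
```

```text
(no output)
```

View pics/w12b.png

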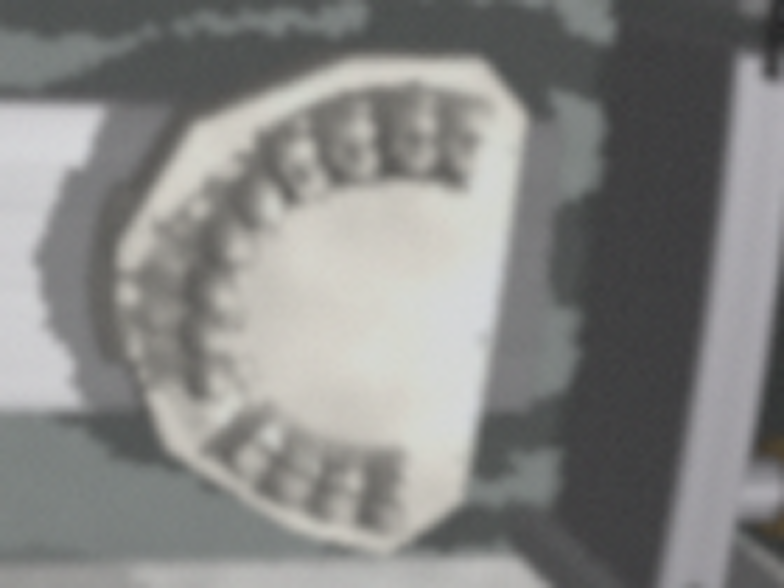

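Run:
```python
from h import *
w=np.load('w12.npz')
j=lambda u,v,z:(MJ.T@(wpt(u/5.6+360-.4,v/5.6+130-.4,z,w['tp'],w['tr'])[:2]-O)*1000).round(1)
z=.0325;p=j(526,118,z);q=j(466,492,z)
print(p,q,np.hypot(*(p-q)),(p+q)/2,np.degrees(np.arctan2(-(p-q)[0],(p-q)[1])),'front',j(118,270,z),'top',j(485,58,z),'bot',j(390,553,z))
j2=lambda u,v,z:(MJ.T@(wpt(u/2.5+180-.3,v/2.5+130-.3,z,w['tp'],w['tr'])[:2]-O)*1000).round(1)
print(j2(315,43,.02),j2(318,184,.02),j2(783,22,.059),j2(742,285,.059))
```

```text
[41.3 24.9] [ 38.8 -31.5] 56.4553806115945 [40.05 -3.3 ] -2.538045145139802 front [-17.8   1.6] top [34.  33.1] bot [ 27.7 -41.2]
[-75.5  23. ] [-74.7 -23.4] [60.9 39.6] [ 60.8 -44.1]
```

Run:
```python
from h import *
plan(jw(24,-2.5,.117),102.5,wmax=6.6)
```

```text
n 14 dist [87.7 38.3  0.4] rot [-89.97  -0.34  -0.24] from [0.4723 0.1284 0.1166] F [-0.2  -0.5  -1.03]
[-0.1, 1.3, 6.7, -0.112, -0.0, -0.0],[-0.1, 0.6, 6.8, -0.112, -0.0, -0.0],[-0.1, -0.2, 6.8, -0.112, -0.0, -0.0],[-0.1, -1.0, 6.8, -0.112, -0.0, -0.0],[-0.1, -1.7, 6.6, -0.112, -0.0, -0.0],[-0.1, -2.5, 6.4, -0.112, -0.0, -0.0],[-0.1, -3.2, 6.1, -0.112, -0.0, -0.0],[-0.0, -3.8, 5.7, -0.112, -0.0, -0.0],[-0.0, -4.4, 5.2, -0.112, -0.0, -0.0],[-0.0, -5.0, 4.7, -0.112, -0.0, -0.0],[-0.0, -5.5, 4.1, -0.112, -0.0, -0.0],[-0.0, -5.9, 3.5, -0.112, -0.0, -0.0],[-0.0, -6.2, 2.8, -0.112, -0.0, -0.0],[-0.0, -6.5, 2.1, -0.112, -0.0, -0.0],
```

Request:
step_arm(increments=[[[0,1,6.5,-0.112,0,0],[0,0.5,7,-0.112,0,0],[0,0,7,-0.112,0,0],[0,-1,7,-0.112,0,0],[0,-1.5,6.5,-0.112,0,0],[0,-2.5,6.5,-0.112,0,0],[0,-3,6,-0.112,0,0],[0,-4,5.5,-0.112,0,0],[0,-4.5,5,-0.112,0,0],[0,-5,4.5,-0.112,0,0],[0,-5.5,4,-0.112,0,0],[0,-6,3.5,-0.112,0,0]]], hand=85)

```text
clock: 15.03
tcp_pos: [0.5352, 0.1643, 0.0965]
tcp_rot: [102.1, 87.9, -164.9]
force: [0.0, -0.7, 0.5]
width: 0.994
```

Request:
step_arm(increments=[[[0,-6,3,-0.112,0,0],[0,-6.5,2,-0.112,0,0],[0,0,0,0,0,0],[0,0,0,0,0,0]]])

```text
clock: 15.37
tcp_pos: [0.5442, 0.1718, 0.0892]
tcp_rot: [88.3, 87.3, -165.0]
force: [-0.8, -1.1, -0.4]
width: 0.996
```

Run:
```python
from h import *
print(tcpj(),r.state()['width'],r.state()['qpos'].round(0))
plan(jw(24,-2.5,.06),102.5,wmax=6.6)
```

```text
(array([9.7, 5.9]), np.float64(0.0892)) 0.996211907384747 [ 17.  27. 105.   0.  51. -89.]
n 1 dist [ 15.8  -5.1 -29.2] rot [ 4.16 -0.02 -2.67] from [0.5442 0.1718 0.0892] F [-0.75 -1.1  -0.42]
[28.5, -15.0, -9.4, 0.073, -0.0, -0.047],
```

Request:
step_arm(increments=[[[-1,-14.5,-9,0.073,0,-0.047],[0,0,0,0,0,0],[0,0,0,0,0,0]]])

```text
clock: 15.62
tcp_pos: [0.5576, 0.1672, 0.0866]
tcp_rot: [96.5, 89.7, -161.6]
force: [-0.8, 0.8, -0.6]
width: 0.997
```

Run:
```python
from h import *
print(tcpj())
plan(jw(24,-2.5,.05),102.5,wmax=6.6)
snap('w13',100,400,120,520,2)
```

```text
(array([21.8, -1.6]), np.float64(0.0866))
n 1 dist [  2.4  -0.4 -36.6] rot [-0.6  -0.03 -0.28] from [0.5576 0.1672 0.0866] F [-0.75  0.83 -0.57]
[36.6, -2.4, -0.9, -0.01, -0.001, -0.005],
```

View pics/w13.png

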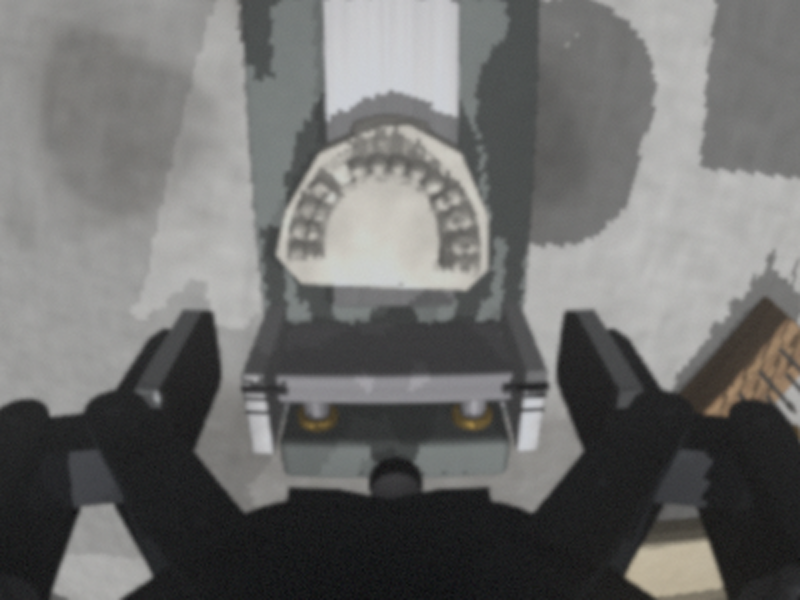

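Request:
step_arm(increments=[[[18,-2.5,-1,-0.01,0,-0.005],[18,0,0,0,0,0],[0,0,0,0,0,0],[0,0,0,0,0,0]]])

```text
clock: 16.0
tcp_pos: [0.5586, 0.1671, 0.0504]
tcp_rot: [97.9, 89.8, -159.6]
force: [0.1, -0.7, 0.7]
width: 0.993
```

Run:
```python
from h import *
print(tcpj())
plan(jw(24,-2.5,.009),102.5,wmax=6.6)
```

```text
(array([22.7, -1.9]), np.float64(0.0504))
n 2 dist [  1.4  -0.3 -41.4] rot [ 0.04 -0.02 -0.15] from [0.5586 0.1671 0.0504] F [ 0.11 -0.72  0.65]
[20.7, -0.7, -0.3, 0.0, -0.0, -0.001],[20.7, -0.7, -0.3, 0.0, -0.0, -0.001],
```

Request:
step_arm(increments=[[[13,-1,-0.5,0,0,-0.002],[0,0,0,0,0,0],[0,0,0,0,0,0]]])

```text
clock: 16.25
tcp_pos: [0.5597, 0.1672, 0.0378]
tcp_rot: [125.5, 90.0, -132.0]
force: [0.7, 0.4, 0.5]
width: 0.999
```

Run:
```python
from h import *
print(tcpj())
plan(jw(24,-2.5,.009),102.5,wmax=6.6)
snap('w14',120,380,140,500,2.2)
```

```text
(array([23.8, -2. ]), np.float64(0.0378))
n 1 dist [  0.3  -0.4 -28.8] rot [ 0.06 -0.01 -0.02] from [0.5597 0.1672 0.0378] F [0.72 0.39 0.45]
[28.8, -0.2, -0.4, 0.001, -0.0, -0.0],
```

View pics/w14.png

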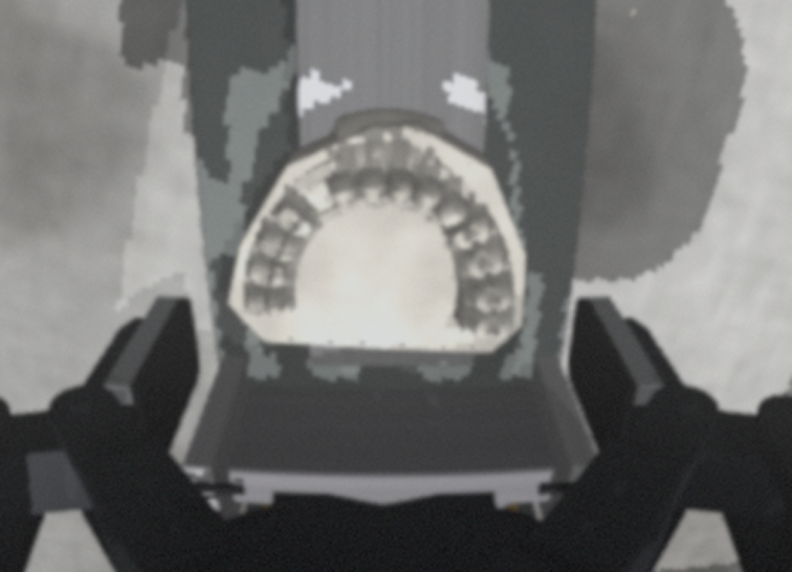

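Request:
step_arm(increments=[[[12,0,-0.5,0,0,0],[12,0,0,0,0,0],[4,0,0,0,0,0],[0,0,0,0,0,0],[0,0,0,0,0,0]]])

```text
clock: 16.72
tcp_pos: [0.56, 0.1666, 0.0074]
tcp_rot: [-126.7, 90.0, -24.1]
force: [0.1, 0.1, 1.0]
width: 0.994
```

Run:
```python
from h import *
print(tcpj())
plan(jw(24,-.8,.009),102.5,wmax=6.6)
```

```text
(array([24. , -2.6]), np.float64(0.0074))
n 1 dist [-0.4  1.8  1.6] rot [ 0.05 -0.01  0.01] from [0.56   0.1666 0.0074] F [0.05 0.11 0.99]
[-1.6, -0.0, 1.8, 0.001, -0.0, 0.0],
```

Request:
step_arm(increments=[[[-1,0,1.8,0,0,0],[0,0,0,0,0,0],[0,0,0,0,0,0],[0,0,0,0,0,0]]], hand=76)

```text
clock: 17.05
tcp_pos: [0.5597, 0.1686, 0.0086]
tcp_rot: [-145.6, 90.0, -43.1]
force: [0.6, -0.4, -0.5]
width: 0.887
```

Run:
```python
from h import *
print(tcpj(),r.state()['width']*85.4)
snap('w15',120,380,140,500,2.2)
```

```text
(array([24.1, -0.7]), np.float64(0.0086)) 75.77266463947016
```

View pics/w15.png

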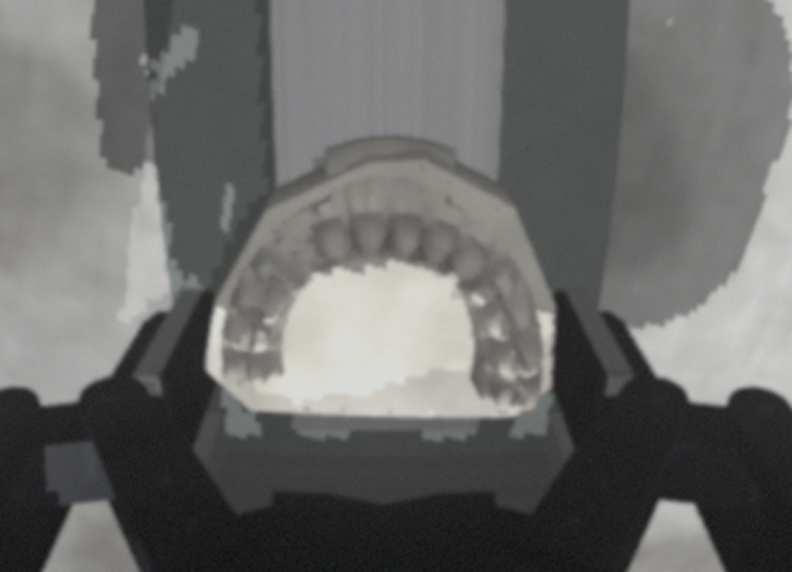

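Request:
step_arm(increments=[[[0,0,0,0,0,0],[0,0,0,0,0,0],[0,0,0,0,0,0]]], hand=73.5)

```text
clock: 17.35
tcp_pos: [0.5598, 0.1687, 0.0092]
tcp_rot: [-100.6, 90.0, 1.9]
force: [-0.4, 0.9, 0.1]
width: 0.857
```

Run:
```python
from h import *
print(tcpj(),r.state()['width']*85.4)
snap('w16',120,380,140,500,2.2)
```

```text
(array([24.2, -0.6]), np.float64(0.0092)) 73.1778736826408
```

View pics/w16.png

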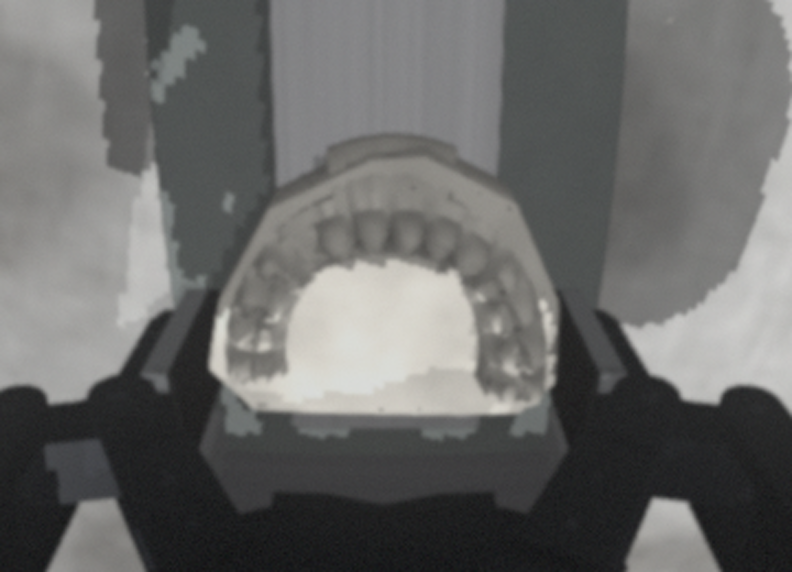

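Run:
```python
from h import *
w=np.load('w16.npz')
j=lambda u,v,z:(MJ.T@(wpt(u/2.2+140-.3,v/2.2+120-.3,z,w['tp'],w['tr'])[:2]-O)*1000).round(1)
z=.0325;p=j(533,414,z);q=j(255,412,z)
print(p,q,(p+q)/2,np.hypot(*(p-q)),np.degrees(np.arctan2(-(p-q)[0],(p-q)[1])),'bed',j(272,100,.02),j(502,100,.02),'foot',j(622,150,.006))
print('wide',j(208,368,z),j(558,345,z))
```

```text
[40.2 32.6] [ 39.5 -29.1] [39.85  1.75] 61.70397069881322 -0.6500052676296949 bed [-27.2 -23. ] [-27.3  22.8] foot [-13.2  54.5]
wide [ 28.  -38.4] [21.9 36. ]
```

Request:
step_arm(increments=[[[0,0,0.5,0,0,0],[0,-3,0,0,0,0],[0,-4,0,0,0,0],[0,-4,0,0,0,0],[0,-2,0,0,0,0],[0,0,0,0,0,0],[0,0,0,0,0,0]]], hand=72)

```text
clock: 17.98
tcp_pos: [0.5737, 0.1723, 0.0093]
tcp_rot: [-148.1, 90.0, -45.6]
force: [-2.9, -0.7, 5.3]
width: 0.851
```

Run:
```python
from h import *
print(tcpj(),r.state()['width']*85.4)
snap('w17',120,380,140,500,2.2)
```

```text
(array([38.6, -0.1]), np.float64(0.0093)) 72.66902303020798
```

View pics/w17.png

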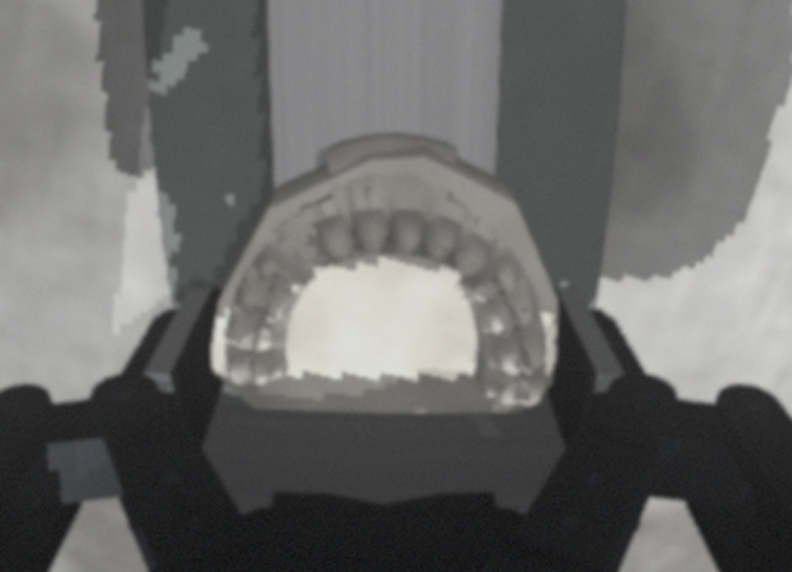

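Request:
step_arm(increments=[[[0,-3,0,0,0,0],[0,0,0,0,0,0],[0,0,0,0,0,0]]])

```text
clock: 18.28
tcp_pos: [0.5761, 0.1728, 0.0094]
tcp_rot: [102.8, 90.0, -154.6]
force: [-0.4, -0.5, 0.5]
width: 0.85
```

Request:
step_arm(increments=[[[0,0,0,0,0,0],[0,0,0,0,0,0],[0,0,0,0,0,0],[-15,0,0,0,0,0],[-30,0,0,0,0,0],[-30,0,0,0,0,0],[-5,0,0,0,0,0],[0,0,0,0,0,0],[0,0,0,0,0,0]]], hand=84)

```text
clock: 19.03
tcp_pos: [0.5754, 0.1726, 0.0908]
tcp_rot: [98.7, 89.9, -158.8]
force: [1.1, -0.6, -0.1]
width: 0.982
```

Run:
```python
from h import *
print(tcpj(),r.state()['width']*85.4)
plan(jw(-40,0,.09),102.5)
snap('w18',100,400,120,520,2)
```

```text
(array([40.3, -0.1]), np.float64(0.0908)) 83.82285515045169
n 3 dist [-78.5 -17.3  -0.8] rot [ 0.05 -0.02 -0.12] from [0.5754 0.1726 0.0908] F [ 1.09 -0.63 -0.12]
[0.3, 26.8, 0.1, 0.0, -0.0, -0.001],[0.3, 26.8, 0.1, 0.0, -0.0, -0.001],[0.3, 26.8, 0.0, 0.0, -0.0, -0.001],
```

View pics/w18.png

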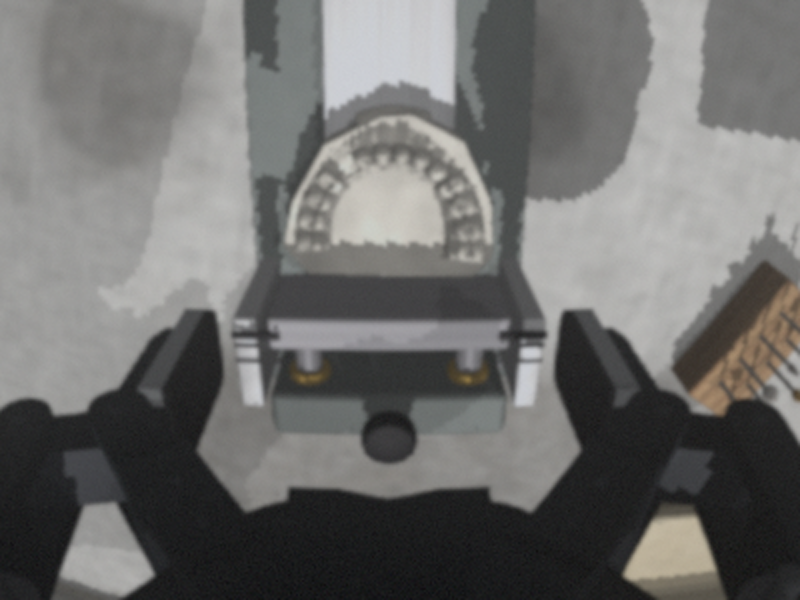

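Request:
step_arm(increments=[[[-10,26,0,0,0,0],[-10,26,0,0,0,0],[-5,20,0,0,0,0],[0,0,0,0.12,0,0],[0,0,0,0.12,0,0],[0,0,0,0.12,0,0],[0,0,0,0.12,0,0],[0,0,0,0.12,0,0],[0,0,0,0.12,0,0],[0,0,0,0.12,0,0],[0,0,0,0.12,0,0],[0,0,0,0.12,0,0]]], hand=0)

```text
clock: 20.08
tcp_pos: [0.4922, 0.1533, 0.1007]
tcp_rot: [159.0, 88.5, -162.5]
force: [-0.5, 0.4, 0.3]
width: -0.002
```

Request:
step_arm(increments=[[[0,0,0,0.12,0,0],[0,0,0,0.12,0,0],[0,0,0,0.12,0,0],[0,0,0,0.12,0,0],[0,0,0,0.12,0,0],[0,0,0,0.12,0,0],[0,0,0,0.12,0,0],[0,0,0,0.12,0,0],[0,0,0,0,0,0],[0,0,0,0,0,0]]])

```text
clock: 20.92
tcp_pos: [0.4841, 0.1508, 0.0874]
tcp_rot: [-143.6, 87.3, -162.7]
force: [0.0, -0.4, 0.3]
width: 0.002
```

Run:
```python
from h import *
print(tcpj(),r.state()['width']*85.4)
plan(jw(-35,0,.07),-77.5)
```

```text
(array([-53.5,  -1.7]), np.float64(0.0874)) 0.20376924765533122
n 9 dist [ 17.7   5.7 -17.4] rot [58.46 -1.18  2.59] from [0.4841 0.1508 0.0874] F [ 0.02 -0.36  0.3 ]
[1.8, 1.3, 1.7, 0.113, -0.002, 0.005],[1.8, 1.5, 1.6, 0.113, -0.002, 0.005],[1.9, 1.6, 1.4, 0.113, -0.002, 0.005],[1.9, 1.8, 1.2, 0.113, -0.002, 0.005],[1.9, 1.9, 1.0, 0.113, -0.002, 0.005],[1.9, 2.0, 0.8, 0.113, -0.002, 0.005],[1.9, 2.0, 0.5, 0.113, -0.002, 0.005],[1.9, 2.1, 0.3, 0.113, -0.002, 0.005],[1.9, 2.1, 0.1, 0.113, -0.002, 0.005],
```

Request:
step_arm(increments=[[[0,1,1.5,0.113,-0.002,0.005],[0,1.5,1.5,0.113,-0.002,0.005],[0,1.5,1.5,0.113,-0.002,0.005],[0,2,1,0.113,-0.002,0.005],[0,2,1,0.113,-0.002,0.005],[0,2,1,0.113,-0.002,0.005],[0,2,0.5,0.113,-0.002,0.005],[0,2,0.5,0.113,-0.002,0.005],[0,2,0,0.113,-0.002,0.005],[0,0,0,0,0,0],[0,0,0,0,0,0]]])

```text
clock: 21.83
tcp_pos: [0.4987, 0.1552, 0.08]
tcp_rot: [-99.5, 89.4, -176.7]
force: [-0.3, -0.8, 0.5]
width: -0.002
```

Run:
```python
from h import *
print(tcpj(),r.state()['width']*85.4,r.state()['qpos'].round())
plan(jw(-32,0,.07),-77.5)
```

```text
(array([-38.4,  -0.5]), np.float64(0.08)) -0.1898324400568967 [ 17.  23. 113.   0.  45.  94.]
n 1 dist [  6.1   1.9 -10. ] rot [ 0.29 -0.1   0.58] from [0.4987 0.1552 0.08  ] F [-0.27 -0.76  0.53]
[9.9, 6.5, -0.5, 0.005, -0.002, 0.01],
```

Request:
step_arm(increments=[[[10,4,-0.5,0.005,-0.002,0.01],[20,0,0,0,0,0],[15,0,0,0,0,0],[8,0,0,0,0,0],[0,0,0,0,0,0],[0,0,0,0,0,0]]])

```text
clock: 22.33
tcp_pos: [0.5023, 0.1565, 0.0247]
tcp_rot: [-70.7, 90.0, -146.4]
force: [0.3, 0.7, 0.5]
width: -0.002
```

Run:
```python
from h import *
print(tcpj(),r.state()['width']*85.4,r.state()['force'])
plan(jw(-25,0,.0235),-77.5)
snap('w19',0,400,0,640,1.2)
```

```text
(array([-34.5,  -0. ]), np.float64(0.0247)) -0.1649186831099623 [0.31007406 0.66563611 0.46721274]
n 1 dist [ 9.3  2.1 -1.2] rot [1.81 0.01 0.03] from [0.5023 0.1565 0.0247] F [0.31 0.67 0.47]
[1.2, 9.5, 0.3, 0.032, 0.0, 0.001],
```

View pics/w19.png

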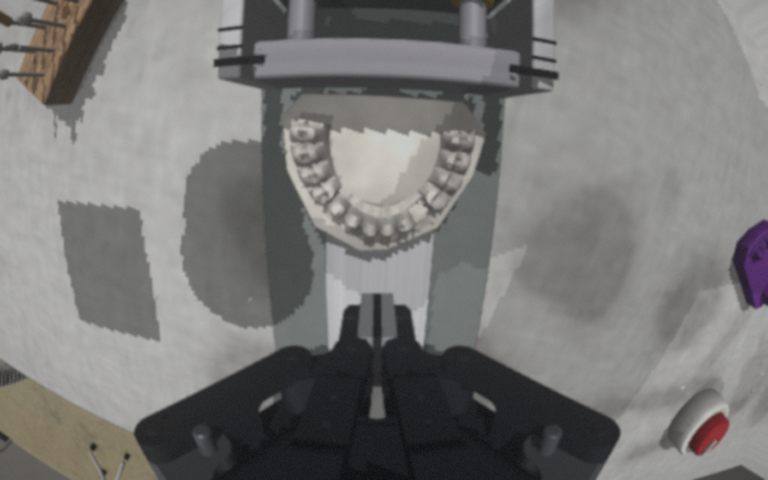

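Request:
step_arm(increments=[[[1,4,0.3,0.03,0,0],[0,5,0,0,0,0],[0,5,0,0,0,0],[0,3,0,0,0,0],[0,0,0,0,0,0],[0,0,0,0,0,0]]])

```text
clock: 22.88
tcp_pos: [0.5223, 0.1609, 0.0272]
tcp_rot: [92.3, 89.8, 15.2]
force: [-0.8, -0.7, 0.7]
width: -0.0
```

Run:
```python
from h import *
print(tcpj(),r.state()['force'])
plan(jw(-10,0,.0235),-77.5)
snap('w20',0,400,100,500,2)
import os
p=cv2.imread('pics/w20.png');cv2.imwrite('pics/w20.png',p[:600])
```

```text
(array([-14.,  -0.]), np.float64(0.0272)) [-0.77262715 -0.69779745  0.74560409]
n 1 dist [ 3.9  0.9 -3.7] rot [ 0.4  -0.01 -0.23] from [0.5223 0.1609 0.0272] F [-0.77 -0.7   0.75]
[3.8, 4.0, -0.0, 0.007, -0.0, -0.004],
```

View pics/w20.png

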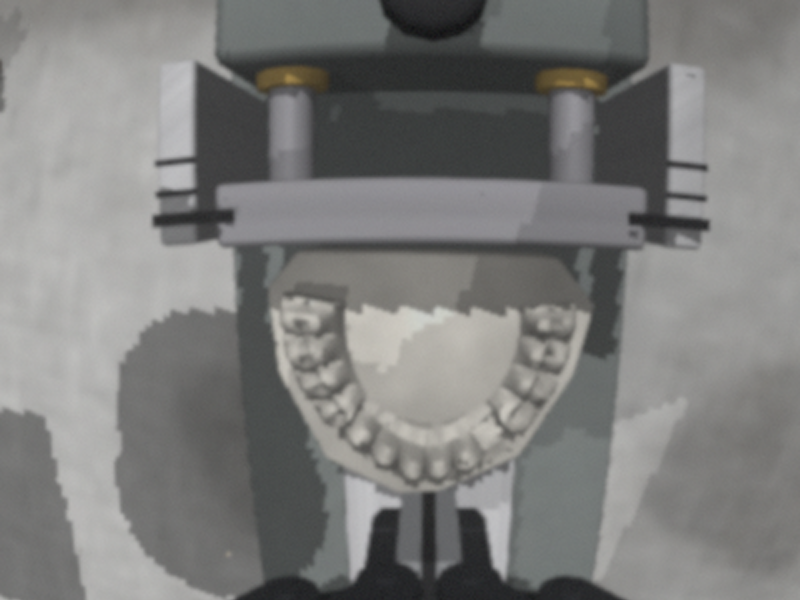

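Request:
step_arm(increments=[[[3.5,0,0,0.007,0,-0.004],[0,0,0,0,0,0],[0,2,0,0,0,0],[0,2,0,0,0,0],[0,0,0,0,0,0],[0,0,0,0,0,0]]])

```text
clock: 23.43
tcp_pos: [0.5249, 0.1615, 0.0231]
tcp_rot: [-90.7, 89.8, -168.2]
force: [0.1, -0.5, 0.1]
width: 0.001
```

Run:
```python
from h import *
print(tcpj(),r.state()['force'])
plan(jw(-5,0,.0235),-77.5)
snap('w21',0,300,100,500,2)
```

```text
(array([-11.4,  -0.1]), np.float64(0.0231)) [ 0.09617293 -0.52105427  0.11484829]
n 1 dist [6.2 1.5 0.4] rot [-0.   -0.    0.18] from [0.5249 0.1615 0.0231] F [ 0.1  -0.52  0.11]
[-0.4, 6.4, -0.1, -0.0, -0.0, 0.003],
```

View pics/w21.png

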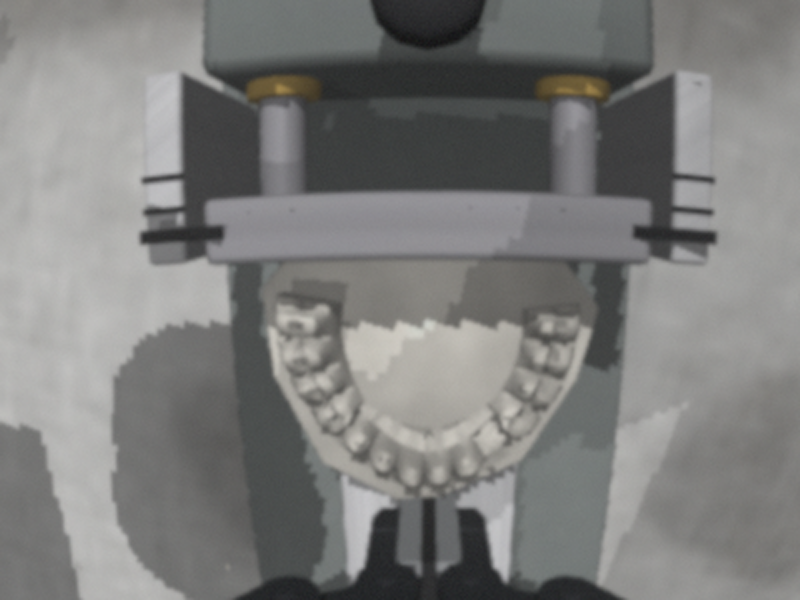

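Request:
step_arm(increments=[[[0,2,0,0,0,0.003],[0,2,0,0,0,0],[0,2,0,0,0,0],[0,0,0,0,0,0],[0,0,0,0,0,0]]])

```text
clock: 23.9
tcp_pos: [0.5273, 0.1617, 0.0227]
tcp_rot: [-85.1, 89.6, -162.5]
force: [-2.4, -1.2, 1.5]
width: -0.001
```

Run:
```python
from h import *
print(tcpj(),MJ.T@r.state()['force'][:2])
snap('w22',0,300,100,500,2)
```

```text
(array([-9. , -0.4]), np.float64(0.0227)) [-2.55948163 -0.64955082]
```

View pics/w22.png

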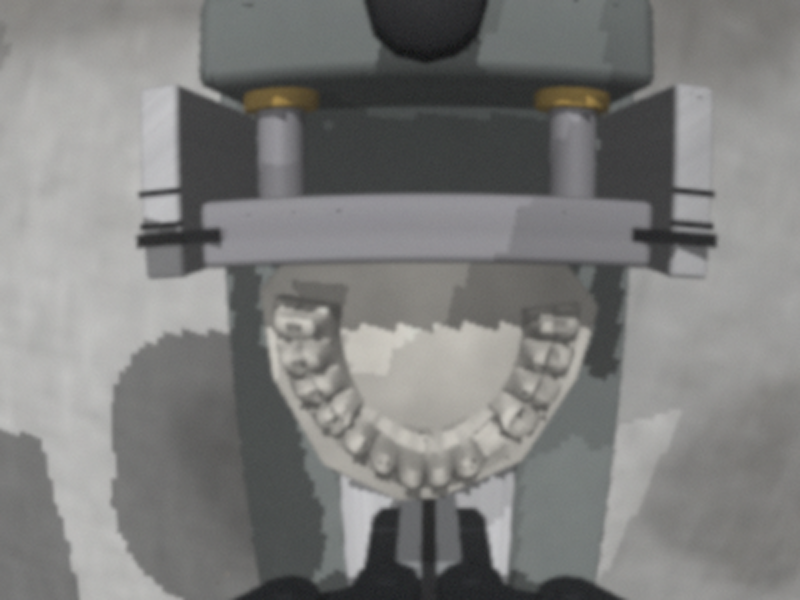

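Request:
step_arm(increments=[[[-0.2,2,0,0,0,0.004],[0,2,0,0,0,0.002],[0,2,0,0,0,0],[0,0,0,0,0,0],[0,0,0,0,0,0]]])

```text
clock: 24.37
tcp_pos: [0.5289, 0.1616, 0.0221]
tcp_rot: [-82.7, 89.4, -160.2]
force: [-2.4, -2.2, 1.1]
width: -0.0
```

Run:
```python
from h import *
print(tcpj(),MJ.T@r.state()['force'][:2]);plan(jw(-3.5,0,.0232),-77.5)
snap('w23',0,300,100,500,2)
```

```text
(array([-7.5, -0.8]), np.float64(0.0221)) [-2.79663325 -1.64401763]
n 1 dist [3.7 1.6 1.1] rot [0.01 0.08 0.61] from [0.5289 0.1616 0.0221] F [-2.37 -2.21  1.12]
[-1.1, 3.9, -0.8, 0.0, 0.001, 0.011],
```

View pics/w23.png

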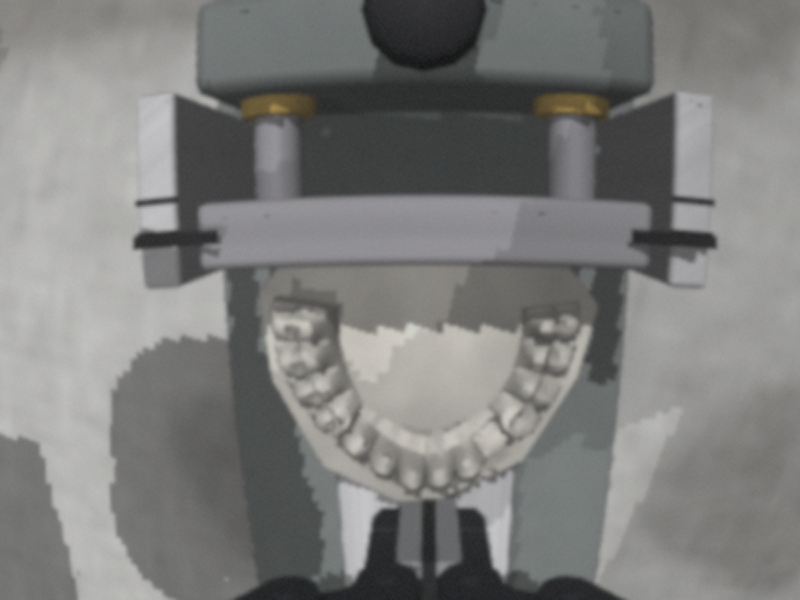

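Request:
step_arm(increments=[[[-1,3,-0.8,0,0,0.01],[0,2,-0.3,0,0,0.003],[0,2,-0.3,0,0,0.002],[0,1,0,0,0,0.001]]])

```text
clock: 24.75
tcp_pos: [0.5315, 0.1628, 0.0215]
tcp_rot: [-54.9, 89.7, -132.3]
force: [-6.1, 0.3, 5.2]
width: -0.002
```

Run:
```python
from h import *
print(tcpj(),MJ.T@r.state()['force'][:2]);plan(jw(-3.5,0,.0232),-77.5)
snap('w24',0,300,100,500,2)
print(r.state()['clock'],tcpj(),MJ.T@r.state()['force'][:2])
```

```text
(array([-4.6, -0.2]), np.float64(0.0215)) [-5.91418987  1.64987268]
n 1 dist [1.1 0.4 1.7] rot [0.02 0.16 0.23] from [0.5315 0.1628 0.0215] F [-6.13  0.33  5.25]
[-1.7, 1.1, -0.2, 0.0, 0.003, 0.004],
24.8 (array([-4.6, -0.1]), np.float64(0.0215)) [-7.47825125 -0.71388003]
```

View pics/w24.png

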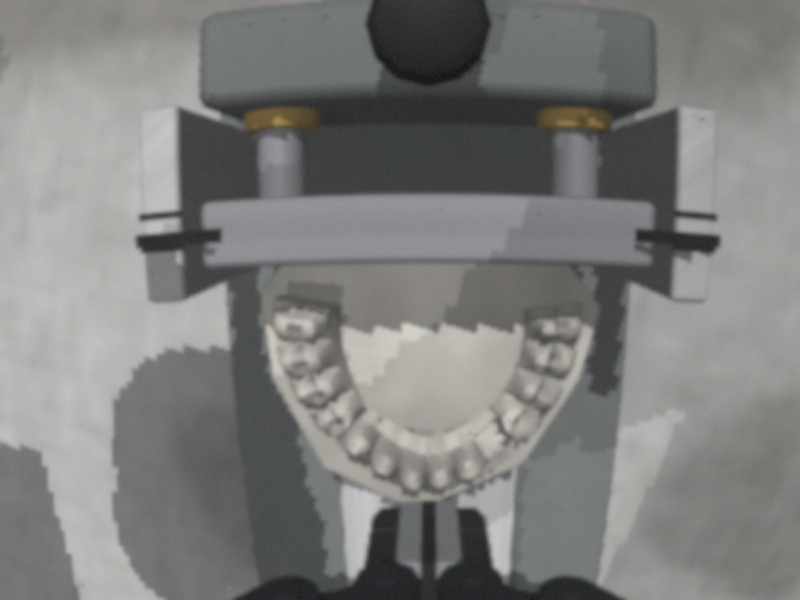

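Request:
step_arm(increments=[[[-0.5,2,-0.2,0,0.002,0.004],[0,2,0,0,0,0.001],[0,1.5,0,0,0,0.001]]])

```text
clock: 25.05
tcp_pos: [0.5315, 0.1629, 0.0211]
tcp_rot: [-80.9, 89.5, -158.4]
force: [-8.3, -1.7, 8.3]
width: 0.001
```

Run:
```python
from h import *
print(tcpj(),MJ.T@r.state()['force'][:2]);plan(jw(-3.2,0,.0215),-77.5)
snap('w25',0,300,100,500,2)
print(r.state()['clock'],tcpj(),MJ.T@r.state()['force'][:2],r.state()['force'][2])
```

```text
(array([-4.6, -0.1]), np.float64(0.0211)) [-8.5055209   0.13622074]
n 1 dist [1.3 0.4 0.4] rot [0.02 0.08 0.47] from [0.5315 0.1629 0.0211] F [-8.33 -1.71  8.3 ]
[-0.4, 1.4, -0.1, 0.0, 0.001, 0.008],
25.1 (array([-4.6, -0.1]), np.float64(0.0211)) [-8.46161946  1.24926303] 8.305373761506823
```

View pics/w25.png

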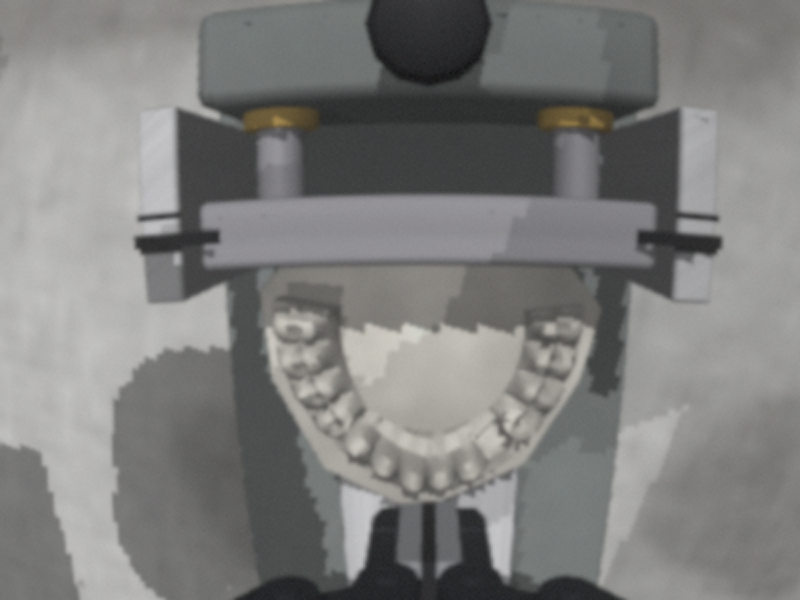

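Request:
step_arm(increments=[[[-1.2,2.5,0,0,0.001,0.008],[-0.8,2,0,0,0,0.004],[-0.6,2,0,0,0,0.002]]])

```text
clock: 25.35
tcp_pos: [0.5323, 0.1624, 0.0218]
tcp_rot: [-70.6, 89.7, -148.1]
force: [-7.2, -3.0, -0.4]
width: -0.001
```

Run:
```python
from h import *
print(tcpj(),MJ.T@r.state()['force'][:2]);plan(jw(-3.2,0,.0215),-77.5)
snap('w26',0,300,100,500,2)
print(r.state()['clock'],tcpj(),MJ.T@r.state()['force'][:2],r.state()['force'][2])
```

```text
(array([-3.9, -0.8]), np.float64(0.0218)) [-7.70396397 -1.40403129]
n 1 dist [ 0.6  0.9 -0.3] rot [0.04 0.1  0.28] from [0.5323 0.1624 0.0218] F [-7.22 -3.04 -0.43]
[0.3, 0.8, -0.8, 0.001, 0.002, 0.005],
25.4 (array([-3.9, -0.8]), np.float64(0.0217)) [-7.6115225  -1.88701746] 0.04441502925577062
```

View pics/w26.png

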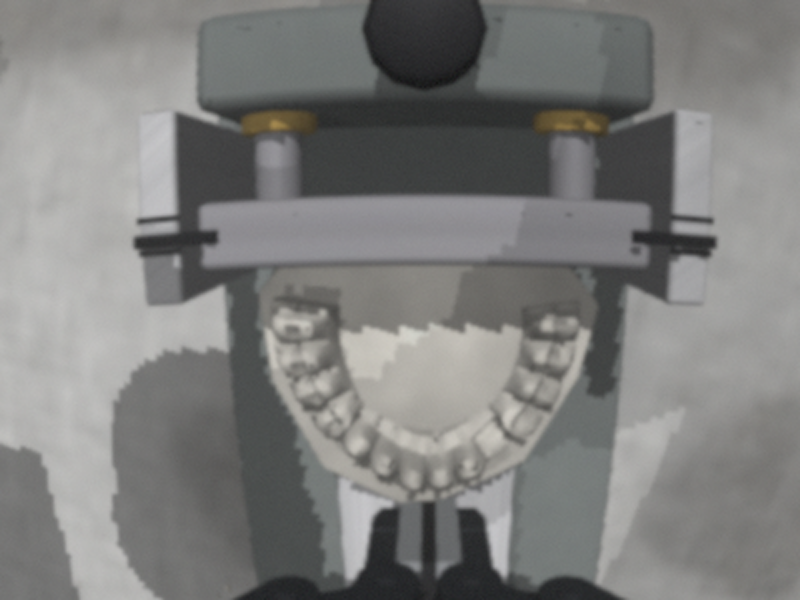

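Request:
step_arm(increments=[[[-0.2,2.2,-0.6,0,0.001,0.005],[-0.2,2.2,-0.4,0,0,0.003]]])

```text
clock: 25.57
tcp_pos: [0.5326, 0.1628, 0.0209]
tcp_rot: [-68.6, 89.7, -146.1]
force: [-10.6, -3.6, 8.3]
width: 0.004
```

Run:
```python
from h import *
print(tcpj(),MJ.T@r.state()['force'][:2]);plan(jw(-3.2,0,.0215),-77.5)
snap('w27',0,300,100,500,2)
print(r.state()['clock'],tcpj(),MJ.T@r.state()['force'][:2],r.state()['force'][2])
```

```text
(array([-3.6, -0.5]), np.float64(0.0209)) [-11.08937348  -1.22781807]
n 1 dist [0.3 0.6 0.6] rot [0.05 0.11 0.27] from [0.5326 0.1628 0.0209] F [-10.56  -3.6    8.27]
[-0.6, 0.4, -0.5, 0.001, 0.002, 0.005],
25.6167 (array([-3.7, -0.4]), np.float64(0.0209)) [-10.07191139  -1.94880455] 8.041149177457413
```

View pics/w27.png

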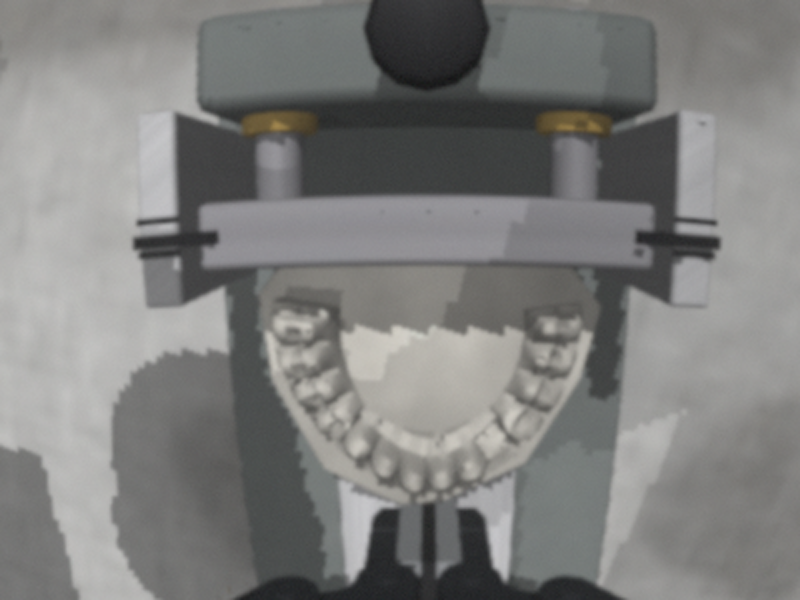

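Request:
step_arm(increments=[[[-0.9,2,-0.3,0,0.001,0.004],[-0.6,1.8,-0.2,0,0,0.002]]])

```text
clock: 25.78
tcp_pos: [0.5323, 0.1626, 0.0212]
tcp_rot: [-72.9, 89.6, -150.3]
force: [-6.1, -2.5, 1.3]
width: 0.002
```

Run:
```python
from h import *
print(tcpj(),MJ.T@r.state()['force'][:2]);plan(jw(-3.2,0,.0215),-77.5)
snap('w28',0,300,100,500,2)
for k in range(3):
    print(r.state()['clock'],tcpj(),MJ.T@r.state()['force'][:2],r.state()['force'][2]); r.read_camera('top')
```

```text
(array([-3.9, -0.5]), np.float64(0.0212)) [-6.4530587  -1.12309895]
n 1 dist [0.6 0.7 0.3] rot [0.06 0.11 0.37] from [0.5323 0.1626 0.0212] F [-6.06 -2.49  1.33]
[-0.3, 0.7, -0.5, 0.001, 0.002, 0.006],
25.8333 (array([-3.9, -0.5]), np.float64(0.0212)) [-8.12656156 -2.17530208] 0.04379535581722682
25.8833 (array([-3.9, -0.5]), np.float64(0.0211)) [-7.56683443 -2.26013586] 0.8486375686909077
25.9333 (array([-3.8, -0.5]), np.float64(0.0211)) [-8.08306559 -1.55084679] 0.8468284457713274
```

View pics/w28.png

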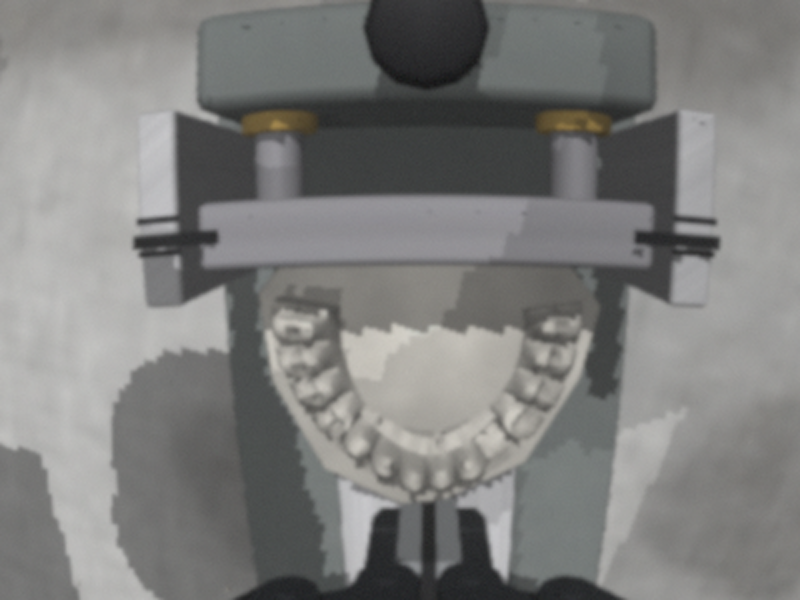

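Run:
```python
from h import *
for k in range(20):
    r.read_camera('top')
    if k%5==4: s=r.state();print(s['clock'],tcpj(),(MJ.T@s['force'][:2]).round(2),s['force'][2].round(2))
snap('w29',80,170,120,480,2.2)
```

```text
26.2333 (array([-3.9, -0.5]), np.float64(0.0211)) [-7.64 -1.57] 1.89
26.4833 (array([-3.9, -0.5]), np.float64(0.0211)) [-7.66 -1.75] 2.13
26.7333 (array([-3.9, -0.5]), np.float64(0.0211)) [-7.52 -1.74] 1.75
26.9833 (array([-3.9, -0.5]), np.float64(0.0211)) [-6.63 -1.31] 1.62
```

View pics/w29.png

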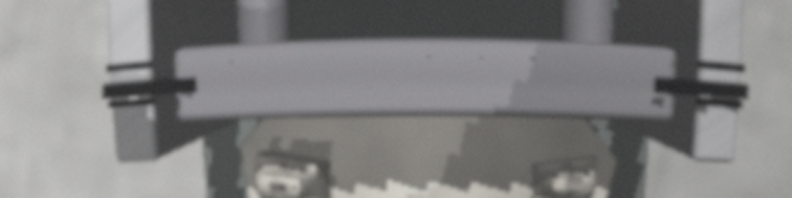

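Request:
step_arm(increments=[[[-0.5,2.6,-0.3,0,0,0.003]]])

```text
clock: 27.12
tcp_pos: [0.5324, 0.1627, 0.0209]
tcp_rot: [-73.2, 89.5, -150.6]
force: [-11.8, -4.3, 7.8]
width: -0.001
```

Run:
```python
from h import *
for k in range(10):
    r.read_camera('top')
    if k%3==0: s=r.state();print(s['clock'],tcpj(),(MJ.T@s['force'][:2]).round(2),s['force'][2].round(2))
snap('w30',40,310,120,480,2.2)
```

```text
27.1667 (array([-3.8, -0.5]), np.float64(0.021)) [-10.86  -1.69] 6.52
27.3167 (array([-3.8, -0.5]), np.float64(0.021)) [-10.78  -1.26] 5.12
27.4667 (array([-3.8, -0.5]), np.float64(0.0211)) [-10.54  -3.06] 4.45
27.6167 (array([-3.8, -0.5]), np.float64(0.021)) [-10.29  -1.68] 4.36
```

View pics/w30.png

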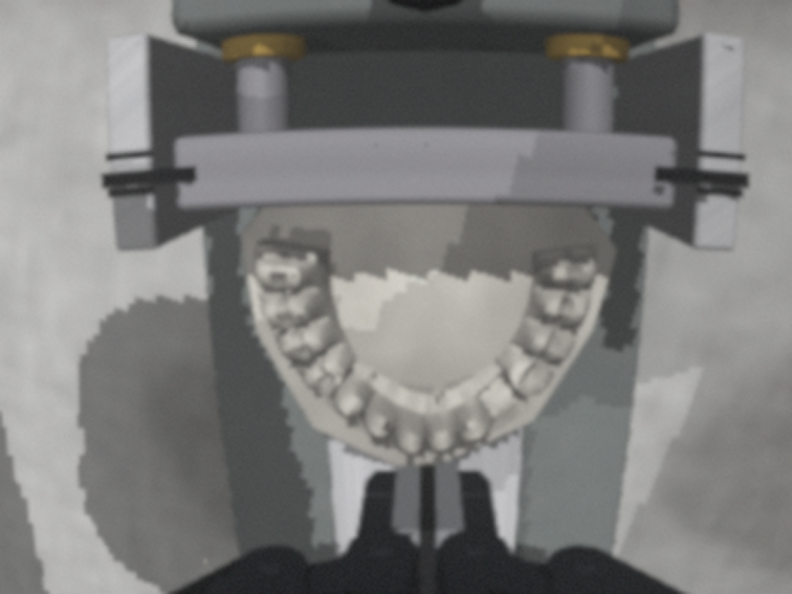

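Request:
step_arm(increments=[[[-0.9,2.2,-0.3,0,0.001,0.005],[-0.8,2,-0.2,0,0,0.003]]])

```text
clock: 27.83
tcp_pos: [0.5323, 0.1625, 0.0213]
tcp_rot: [-72.7, 89.5, -150.1]
force: [-6.2, -3.9, 0.2]
width: -0.003
```

Run:
```python
from h import *
for k in range(10):
    r.read_camera('top')
    if k%3==0: s=r.state();print(s['clock'],tcpj(),(MJ.T@s['force'][:2]).round(2),s['force'][2].round(2))
snap('w31',40,310,120,480,2.2)
```

```text
27.8833 (array([-3.9, -0.6]), np.float64(0.0213)) [-7.45 -1.45] -0.51
28.0333 (array([-3.9, -0.6]), np.float64(0.0212)) [-8.2 -1.3] 0.43
28.1833 (array([-3.9, -0.6]), np.float64(0.0212)) [-8.12 -1.27] 0.21
28.3333 (array([-3.9, -0.6]), np.float64(0.0212)) [-7.33 -2.47] -0.12
```

View pics/w31.png

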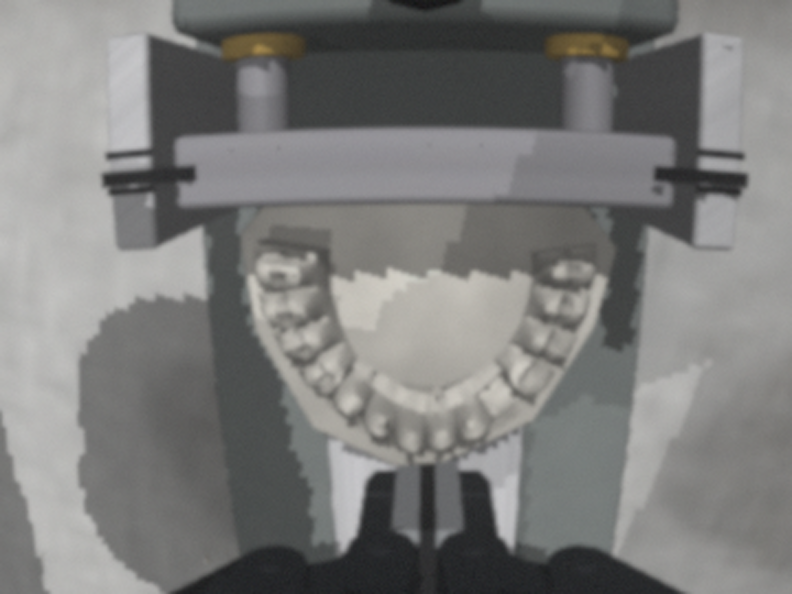

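Run:
```python
from bench import r
print(r.hand_in())
```

```text
the job is handed in; nothing more can be done
None
```

I handed the job in at about 28 s with the robot still pressing the white model against the stop plate. Both pointers stood between their marks.

**What I did:**
- I took the white model nearest the jig, gripped it heel to front and set it on the bed about 41 mm clear of the plate.
- The first push with closed fingers left it about 3 mm off centre and turned 2.5°. I put the open jaws across its sides, re-centred it and slid it to about 3 mm from the plate, then let go.
- I then pushed its rounded front with closed fingers and held it there.

**Last checks:**
- **Force:** the wrist sensor read 7.3 to 8.2 N along the pressing direction, with almost no vertical force.
- **Travel:** the pointers read about 7.2 mm, which is about 7.2 N on the spring. This is a little under the wrist reading, probably because of friction on the bed.
- **Centring:** in the last picture the model was within about 1 mm of the plate's middle.
- **Side force:** about 1.5 to 2 N remained, because the finger rests on the slanted part of the front.
- **Earlier excess:** during adjustment the wrist force briefly reached about 12 N because of friction, and I eased it off. In the pictures I took, plate travel never read more than about 7.7 mm.

I could not see the heel joint itself because the plate's top edge hides it. I judged it flush because both pointers read the same and the model sat square. The pictures show no bystander touched or moved.

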